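Ready the instrument for shipping

TASK

Get the instrument ready for shipping: pinch its snap tab in, lift the battery cover off and rest it upright on the rubber mat, and lay every battery cell flat in the metal tray, none stacked. Then put the cover back on, fully home with its tab snapped out again, and turn the lock collar so that its ear points at the long locked mark. Do not disturb the solvent jar, the swabs or the screwdriver.

Things in the scene. Friction and masses are not known exactly. Their poses are not given: they have to be found in the camera images.
- unit: instrument screwed to the bench, 290 x 176 mm (x -98 to 192). Origin: bench level under the battery bay's centre; -x is its front; deck 22 mm high. Bay: black pedestal 120 x 150 mm, top 30 mm high, inside the cover with 2.5 mm play; plinths 36 mm high at x = -32 and 32 mm carry up to 2 cells each, end to end along y. Rear (x 92 to 192): port housing, top 55 mm, holding the lock collar
- catch (a point): inner edge of the lip of the catch on the instrument's front (x = -78, y = 0, z = 36 mm in its frame; lip 50 mm wide, top 38 mm high). The cover's hook sits under this lip
- port (a point): axis of the round glass port and its lock collar, at the top of the port housing (x = 150, y = 0, z = 55 mm in the instrument's frame; glass top at 84 mm)
- cover_grip (a point): where to pinch the battery cover (grey hood 131 x 161 x 60 mm, 0.25 kg, open below): 22 mm above its top, 82 mm above its lower edge, 22 mm to -x of its centre. Cover axes; when fitted they match the instrument's and this point is at (-22, 0, 104) mm in it. A fixed upright rib (50 mm wide in y, 32 high) has its outer face 22 mm to +x of here, the tab's thumb plate 22 mm to -x
- tab_pad (a point): middle of the outer (-x) face of the snap tab's black thumb plate: 40 mm wide (y), 5 thick, 30 high; cover axes. The tab runs on along the hood's top and down its front to a hook 34 mm wide, reaching 84 mm to -x of the hood's centre, low down. Pinching plate and rib together, along the cover's x, draws the hook in and holds the cover
- snap_tab (a joint): how far the thumb plate is pressed towards the rib, m: 0 free (hook out), stop at 0.010; spring 1.5 N rising to 6.5 N; the hook clears the lip from about 0.007. Plate and rib measure 44 mm over their outer faces when free, 34 mm when pressed (centre then 5 mm to +x of the pinch point). Keep it pressed until the cover stands on the deck again; pushed down unpressed, it rides up
- collar (a joint): lock collar turn, rad, about the vertical port axis, growing anticlockwise from above: at 0 its ear points to the round dot (open), at 1.2 to the long bar (the locked mark); stops at -0.05 and 1.45; stays where left (drag 0.08 N m). At value q the ear points along angle 2.54 + q from the instrument's x towards its y. Marks are black, on the housing, 60 mm from the axis
- ear (a point): collar's only ear, 42 mm from the port axis: an upright lug 24 mm long outwards (x axis outward), 10 mm thick, from 60 to 90 mm above the bench; this point is at 78 mm
- tray: loose open metal tray 268 x 100 x 22 mm (x by y by z), 4 mm walls and floor, 0.5 kg; origin under its centre, at bench level
- mat: thin dark rubber mat 210 x 210 x 3 mm fixed on the bench, origin under its centre
- cover: the cover again: origin at the centre of its lower edge (22 mm above the bench when fitted)
- cell0_mid (a point): battery cell, a square prism 32 x 66 x 32 mm (x by y by z, long axis y), black ends and steel middle, 0.13 kg; centre of the cell. None if there is no such cell this time (or while held). It starts on the bay's plinths under the cover, centre 52 mm above the bench
- cell1_mid (a point): battery cell, a square prism 32 x 66 x 32 mm (x by y by z, long axis y), black ends and steel middle, 0.13 kg; centre of the cell. None if there is no such cell this time (or while held). It starts on the bay's plinths under the cover, centre 52 mm above the bench
- cell2_mid (a point): battery cell, a square prism 32 x 66 x 32 mm (x by y by z, long axis y), black ends and steel middle, 0.13 kg; centre of the cell. None if there is no such cell this time (or while held). It starts on the bay's plinths under the cover, centre 52 mm above the bench
- cell3_mid (a point): battery cell, a square prism 32 x 66 x 32 mm (x by y by z, long axis y), black ends and steel middle, 0.13 kg; centre of the cell. None if there is no such cell this time (or while held). It starts on the bay's plinths under the cover, centre 52 mm above the bench
- solvent: white solvent jar, 60 x 130 mm; leave alone (origin at its underside)
- swabs: black cup of swabs, 52 mm wide, 140 mm high; leave alone (origin at its underside)
- driver: screwdriver lying on the bench; leave alone (origin at its underside)
There are look-alikes about, which are no part of the job. Of the things shaped like the cover, the grey one is meant.

How it is judged:
On the way, in this order (a step that is already met when the one before it is completed fails the run):
1. the snap tab is pressed in while the cover is lifted off its seat (value of joint snap_tab above 0.006 m and z of cover_grip in the frame of unit above 0.115 m), for 0.1 s.
2. the cover rests upright on the mat, let go (horizontal distance between cover_grip and mat below 0.09 m and height (world z) of cover_grip below 0.092 m and angle between cover_grip's own z axis and vertical below 0.1 rad and linear speed of cover below 0.02 m/s and value of joint snap_tab below 0.003 m), for 0.2 s.
3. every cell present lies flat in the tray (x of cell0_mid in the frame of tray between -0.125 and 0.125 m and y of cell0_mid in the frame of tray between -0.045 and 0.045 m and z of each of cell0_mid, cell1_mid, cell2_mid, cell3_mid in the frame of tray below 0.027 m and x of cell1_mid in the frame of tray between -0.125 and 0.125 m and y of cell1_mid in the frame of tray between -0.045 and 0.045 m and x of cell2_mid in the frame of tray between -0.125 and 0.125 m and y of cell2_mid in the frame of tray between -0.045 and 0.045 m and x of cell3_mid in the frame of tray between -0.125 and 0.125 m and y of cell3_mid in the frame of tray between -0.045 and 0.045 m and linear speed of each of cell0, cell1, cell2, cell3 below 0.02 m/s), for 0.2 s.
4. the cover is back on its seat with the tab snapped out (x of cover_grip in the frame of unit between -0.028 and -0.016 m and y of cover_grip in the frame of unit between -0.006 and 0.006 m and z of cover_grip in the frame of unit between 0.101 and 0.107 m and value of joint snap_tab below 0.003 m), for 0.2 s.
At the end, for the whole second after the job is handed in: every cell present lies flat in the tray (centre inside its walls and less than 27 mm above its underside), at rest; the cover is home on the instrument (within 6 mm sideways and 3 mm in height) with its tab out (under 3 mm pressed); the collar is within 0.12 rad of the locked mark (1.2) (all of step 3 and all of step 4 and value of joint collar between 1.08 and 1.32 rad and linear speed of cover below 0.02 m/s); the robot touches nothing.
It fails at once if the solvent jar is disturbed (moved over 3 cm) (distance of solvent from where it was at the start of the episode above 0.03 m).
It fails at once if the swab cup is disturbed (moved over 3 cm) (distance of swabs from where it was at the start of the episode above 0.03 m).
It fails at once if the screwdriver is disturbed (moved over 3 cm) (distance of driver from where it was at the start of the episode above 0.03 m).
Of cell0, cell1, cell2, cell3 only 3 to 4 are there at a start; the rules pass over those that are not, and their reading is None.
At some moment in a run one of tray may be knocked a few centimetres aside while the robot is not near it.
Once in a run the grip may slacken for a moment while it holds something.
It also fails if it takes over 200 s, if anything falls off the work surface, if the arm or the gripper's body presses on something with over 40 N, if the wrist force passes 120 N, or if a joint passes its speed limit or range.

ROBOT

A 6-joint arm with a two-finger parallel gripper is mounted at the origin on the work surface. World frame = base frame: x ahead of the robot, y to its left, z up, the work surface at z = 0. Lengths are in m, angles in rad, forces in N, time in s.
With the tool pointing down it reaches from about 0.325 to 0.775 m from the base axis. Payload 5.5 kg.
Tool frame: the origin (TCP) lies at the very end of the fingers, on their centre line; the grasp point (between the pads) lies 19 mm behind it; z points along the fingers, y is the line along which they close (so a half turn about z gives the same grasp; the last joint's range is limited). The gripper opens to 85 mm and grips with 20 to 120 N. Pads are 22 mm wide; open, the fingers measure 114 mm over their backs; the gripper's body (76 mm by 85 mm) begins 54 mm behind the grasp point. The pads swing forward as they close: fully open they stand 13 mm farther back than shut.
Start: joints at [-1.357, 0.091, 1.231, -0, 1.82, -0.057], TCP at [0.161, -0.578, 0.231] pointing down, gripper open.
Joint ranges: [-2.87, 2.87], [-0.86, 2.18], [0.17, 2.46], [-1.51, 4.65], [0.06, 2.69], [-2.65, 2.65]. Speed limits (rad/s): [2.57, 2.57, 3.01, 3.14, 3.14, 3.14].

INTERFACE

Orientations are given as a unit quaternion [x, y, z, w].
In Python, from plant import ctrl, cams gives the robot as it stands.
- The arm moves only by the tool apply_moves, never from a script. Its arguments are lists of equal length, an entry for each row: "offset": the shift along the tool's x, y, z in mm, a list of three; "twist": the turn, a rotation vector about the tool's x, y, z in degrees, a list of three. In form: {"offset": [[x, y, z], ...], "twist": [[wx, wy, wz], ...]}. A call has 1 to 12 rows; each row shifts and turns the commanded pose from where the row before left it, along the tool's axes as they then stand; what a row does not reach is not made up. A row lasts 1/12 s, in which the tool goes at most 41.7 mm and 7.16 degrees, less where a joint would pass 70% of its speed; a pose out of reach is approached as far as the arm can. A call with a gripper value outside its range is refused whole. "grip" is the finger opening in mm, from 0 to 85.4, set as the call begins (left out, the last holds). The fingers move at their own pace and stop on an object; the grip force is fixed at half the most. Time passes only in rows, so rows that do not move let the fingers close. It gives the time, the measured TCP pose, the force, the opening and the grip force at its end, in the units of the state.
- ctrl.sense(): the state, without advancing time (a new reading comes with each control period).
- cams.camera(name): name is "scene" or "side" or "wrist"; returns (picture, depth): 384x512x3 uint8, red, green, blue; 384x512 float32, m along the optical axis (not along the pixel's ray), 0 where there is no reading.
- cams.camera_info(name): a dict with "vfov" (degrees; the focal length in pixels is half the picture's height over the tangent of half this angle, whatever the lens; pixels are square), "cx", "cy" (the principal point, pixels), "dist" ([k1, k2, p1, p2, k3] as OpenCV has them; the pictures are not rectified), "world_to_cam" (4x4, takes a point from world to camera coordinates); the wrist camera has in their place "tool_from_camera" (4x4, takes a point from camera to tool coordinates, whose origin is the TCP and whose axes are the flange's). Camera axes: x right, y down, z forward; pixel columns grow to the right and rows downward; lengths in m; the calibration is good to about 2 mm. A picture is of the moment at which its call begins: read the wrist's pose just before it. camera_info takes no time and is no camera call.
- ctrl.sign_off(): hands the job in; it is judged then, once.
The state is a dict: "time": time; "joint_positions": joint angles; "joint_vel": joint speeds; "effort": joint torques, N m; "ee_pos": TCP position; "ee_rot": TCP orientation; "ft_force": force on the tool from outside, world axes, zero at the start; "moment": the same for the moment, N m; "gripper_width": finger opening in m; "finger_force": force on a finger pad.
Only numpy, scipy, OpenCV 4.12 (cv2) and the standard library are available. Lean on these libraries where they do the work, as an engineer would, in place of code of your own. Each camera call takes 0.05 s, during which the arm holds its last target. There are 200 camera calls.

## Working session

There is one attempt and no reset: what is moved stays moved. The work goes in short steps, Python scripts to look and compute and a tool call to move; the robot and the scene stay as the last step left them, time stands still between calls to the robot, and variables do not carry over. Pictures are saved under pics/ and viewed, at most 14 in all, crops included, and the job is handed in when it is done.

Besides the shell and the picture viewer there is one more tool, called after ">>>" as name(argument=value, ...) on one line, values as JSON. apply_moves: Moves the arm, as the interface text tells. Its arguments: {"type":"object","properties":{"offset":{"type":"array","items":{"type":"array","items":{"type":"number"}}},"twist":{"type":"array","items":{"type":"array","items":{"type":"number"}}},"grip":{"type":"number"}},"required":["offset","twist"]}

```bash
mkdir -p pics; ls
cat > h.py <<'E'
import numpy as np, cv2
from scipy.spatial.transform import Rotation as R
from plant import ctrl, cams
def snap(n):
    s=ctrl.sense(); p,d=cams.camera(n); i=cams.camera_info(n)
    f=192/np.tan(np.radians(i['vfov'])/2)
    K=np.array([[f,0,i['cx']],[0,f,i['cy']],[0,0,1]]); D=np.array(i['dist'],float)
    if n=='wrist':
        T=np.eye(4);T[:3,:3]=R.from_quat(s['ee_rot']).as_matrix();T[:3,3]=s['ee_pos']
        W=T@np.array(i['tool_from_camera'])
    else: W=np.linalg.inv(np.array(i['world_to_cam']))
    return p,d,K,D,W
def save(fn,c,crop=None,sc=1):
    p=c[0]
    if crop: x0,y0,x1,y1=crop; p=p[y0:y1,x0:x1]
    cv2.imwrite('pics/'+fn,cv2.resize(p,None,fx=sc,fy=sc,interpolation=cv2.INTER_CUBIC)[:,:,::-1])
def ray(c,u,v):
    q=cv2.undistortPoints(np.array([[[u,v]]],float),c[2],c[3])[0,0]
    return c[4][:3,3], c[4][:3,:3]@np.array([q[0],q[1],1])
def atz(c,u,v,z):
    o,d=ray(c,u,v); return o+d*(z-o[2])/d[2]
def atd(c,u,v):
    o,d=ray(c,u,v); return o+d*np.median([x for x in c[1][v-1:v+2,u-1:u+2].ravel() if x>0] or [0])
def cloud(c):
    v,u=np.mgrid[0:384,0:512]
    q=cv2.undistortPoints(np.stack([u,v],-1).reshape(-1,1,2).astype(float),c[2],c[3])[:,0]
    P=np.c_[q,np.ones(len(q))]*c[1].reshape(-1,1)
    return (P@c[4][:3,:3].T+c[4][:3,3]).reshape(384,512,3)
def proj(c,P):
    M=np.linalg.inv(c[4]); return cv2.projectPoints(np.array(P,float).reshape(-1,1,3),cv2.Rodrigues(M[:3,:3])[0],M[:3,3],c[2],c[3])[0][:,0]
def st():
    s=ctrl.sense(); print(round(s['time'],2),np.round(s['ee_pos'],4),np.round(R.from_quat(s['ee_rot']).as_euler('ZYX',degrees=True),1),np.round(s['joint_positions'],2),np.round(s['ft_force'],1),round(s['gripper_width'],4),np.round(s['finger_force'],1))
def goto(x,y,z,yaw=None,n=None):
    "print tool-frame offset/twist to reach world pos, tool down, tool x at yaw deg"
    s=ctrl.sense(); r=R.from_quat(s['ee_rot']); 
    o=r.inv().apply(np.array([x,y,z])-s['ee_pos'])*1000
    if yaw is None: print('off',np.round(o,1)); return
    t=R.from_euler('ZYX',[yaw,0,180],degrees=True)
    print('off',np.round(o,1),'tw',np.round(np.degrees((r.inv()*t).as_rotvec()),2))
E
cat > a.py <<'E'
from h import *
st()
for n in('scene','side','wrist'):
    c=snap(n); save(n+'0.png',c,sc=1.5)
    np.savez(n+'0.npz',*c)
    print(n,c[4][:3,3].round(3),c[2][0,0])
E
python3 a.py
```

```text
pics
0.0 [ 0.1604 -0.5779  0.2301] [  15.5   -0.  -179.9] [-1.36  0.09  1.23  0.    1.82 -0.06] [-0.4  0.2 -0.2] 0.0853 0.0
scene [ 0.903 -0.559  1.045] 374.8292506142151
side [-0.138  0.559  1.106] 449.31640826180103
wrist [ 0.236 -0.557  0.373] 310.5058970019992
```

View pics/scene0.png

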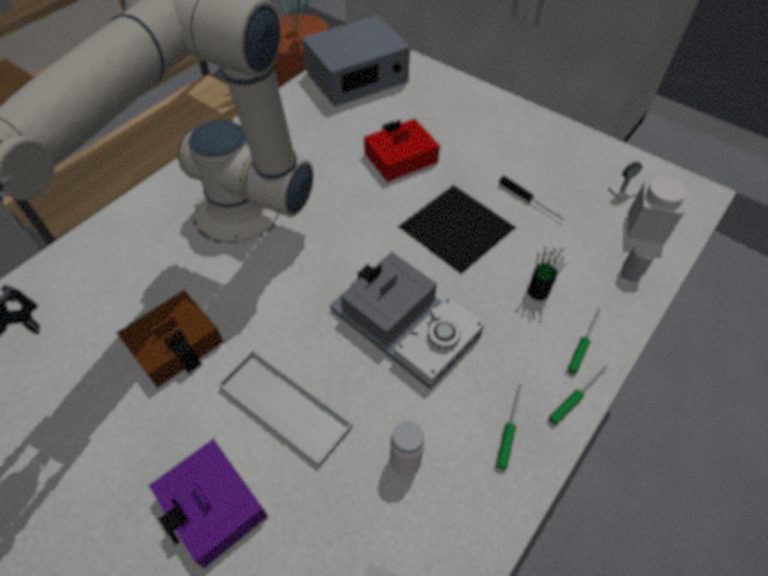

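View pics/side0.png

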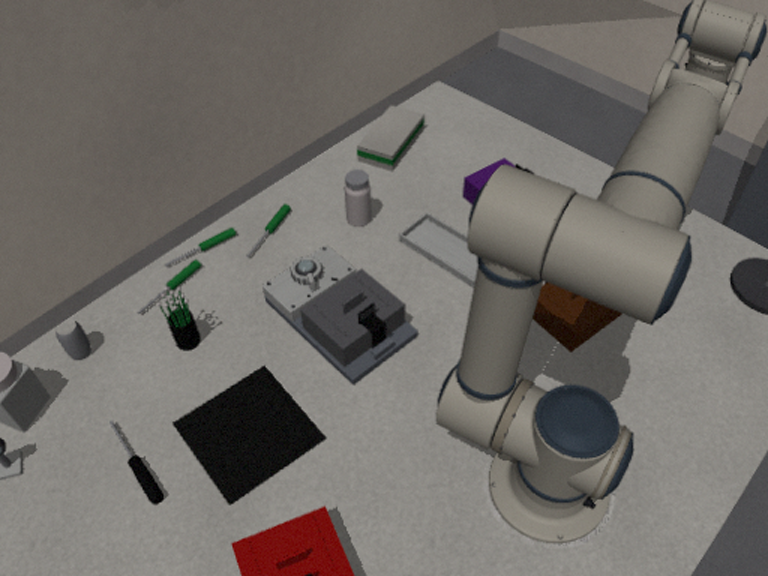

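Candidates (scene0, 1.5x px): covers grey on unit (388,290), red (402,148), brown (170,337), purple (208,503): grey is chosen. The mat is at (457,228), tray (286,407), jar (407,447), swabs (543,275) and driver, black-handled (530,197); the green drivers are look-alikes. The side view shows the tab at (372,320) and the collar at (306,268).

```bash
cat > b.py <<'E'
from h import *
for n in('scene','side'):
    z=np.load(n+'0.npz'); c=[z[k] for k in z.files]; P=cloud(c)
    v,u=np.mgrid[0:384,0:512]
    def rect(name,box,zl,zh,extra=None):
        x0,y0,x1,y1=[b/1.5 for b in box]
        m=(u>x0)&(u<x1)&(v>y0)&(v<y1)&(P[...,2]>zl)&(P[...,2]<zh)&(c[1]>0)
        if extra is not None: m&=extra
        q=P[m]; 
        if len(q)<10: print(n,name,len(q)); return
        r=cv2.minAreaRect(q[:,:2].astype(np.float32))
        print(n,name,len(q),'c',np.round(r[0],4),'size',np.round(r[1],3),'ang',round(r[2],1),'z',np.median(q[:,2]).round(4),'med',np.median(q,0).round(3))
    dark=c[0].sum(2)<110
    g=c[0].astype(int); 
    B={'scene':dict(cover=(325,240,445,345),house=(385,285,490,390),mat=(395,180,520,275),tray=(210,345,360,470),jar=(385,415,430,480),swab=(515,240,570,305),drv=(495,170,570,225)),
       'side':dict(cover=(295,265,415,365),house=(255,240,370,320),mat=(165,360,330,505),tray=(390,210,480,290),jar=(340,165,375,230),swab=(155,285,205,355),drv=(105,415,170,510))}[n]
    rect('cover',B['cover'],.075,.090)
    rect('house',B['house'],.05,.062)
    rect('glass',B['house'],.08,.095)
    rect('mat',B['mat'],-.01,.012,dark)
    rect('tray',B['tray'],.013,.03)
    rect('jar',B['jar'],.10,.15); rect('swab',B['swab'],.03,.2); rect('drv',B['drv'],.006,.04)
E
python3 b.py
```

```text
scene cover 1862 c [ 0.5352 -0.0095] size [0.164 0.245] ang 86.1 z 0.0813 med [ 0.503 -0.018  0.081]
scene house 1276 c [ 0.6182 -0.0167] size [0.178 0.129] ang 85.2 z 0.0544 med [ 0.631 -0.041  0.054]
scene glass 503 c [ 0.5811 -0.0168] size [0.143 0.139] ang 37.9 z 0.0823 med [ 0.545 -0.015  0.082]
scene mat 2098 c [0.4789 0.3381] size [0.294 0.199] ang 82.6 z 0.0022 med [0.478 0.286 0.002]
scene tray 465 c [ 0.4694 -0.317 ] size [0.27  0.102] ang 0.9 z 0.0202 med [ 0.48  -0.317  0.02 ]
scene jar 436 c [ 0.723  -0.2564] size [0.055 0.054] ang 64.4 z 0.1286 med [ 0.725 -0.26   0.129]
scene swab 426 c [0.7243 0.2403] size [0.057 0.053] ang 40.3 z 0.074 med [0.728 0.235 0.074]
scene drv 214 c [0.5612 0.4692] size [0.158 0.152] ang 41.4 z 0.0195 med [0.539 0.478 0.02 ]
side cover 1945 c [ 0.5311 -0.0118] size [0.166 0.243] ang 83.7 z 0.0819 med [0.487 0.    0.082]
side house 1047 c [ 0.6119 -0.0168] size [0.18  0.143] ang 87.4 z 0.0548 med [0.619 0.005 0.055]
side glass 867 c [ 0.5552 -0.0097] size [0.158 0.183] ang 44.1 z 0.0826 med [ 0.526 -0.002  0.083]
side mat 4768 c [0.47   0.2932] size [0.208 0.208] ang 82.4 z 0.0022 med [0.464 0.298 0.002]
side tray 258 c [ 0.4942 -0.3181] size [0.222 0.108] ang 1.0 z 0.0196 med [ 0.536 -0.273  0.02 ]
side jar 230 c [ 0.7175 -0.2513] size [0.054 0.054] ang 19.3 z 0.1256 med [ 0.712 -0.247  0.126]
side swab 520 c [0.7228 0.2417] size [0.058 0.056] ang 39.2 z 0.0742 med [0.718 0.246 0.074]
side drv 391 c [0.5687 0.4785] size [0.112 0.182] ang 51.2 z 0.0206 med [0.525 0.486 0.021]
```

Run:
```python
from h import *
z=np.load('side0.npz'); c=[z[k] for k in z.files]; save('crop1.png',c,(160,150,300,270),5)
```

```text
(no output)
```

View pics/crop1.png

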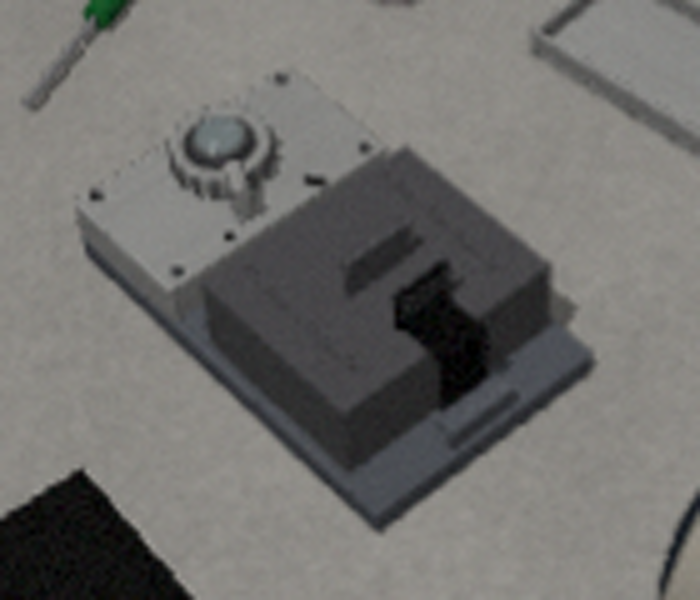

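The close crop shows the grey cover on the unit. Its top corners are at crop px (405,148), (550,268), (345,412) and (205,288), the tab plate at about (420,295) and the rib at (385,260). The ear points to the dot, with the bar at (315,180).

Run:
```python
from h import *
z=np.load('side0.npz'); c=[z[k] for k in z.files]
f=lambda u,v,h: atz(c,160+u/5-.4,150+v/5-.4,h)[:2]
A=[f(405,148,.082),f(550,268,.082),f(345,412,.082),f(205,288,.082)]
print(np.round(A,4),np.mean(A,0)); 
for i in range(4):
    d=A[(i+1)%4]-A[i]; print(np.linalg.norm(d).round(4),np.degrees(np.arctan2(d[1],d[0])).round(1))
for p in [(380,527,.022),(592,360,.022),(77,210,.055),(177,290,.055)]: print(f(*p).round(4))
g=f(217,140,.084); print('glass',g)
goto(0.46,-0.02,0.27,-5)
# mat corners in side (1.5x px)
print([atz(c,u/1.5,v/1.5,.003)[:2].round(3) for u,v in [(265,368),(324,437),(231,502),(174,424)]])
```

```text
[[ 0.5464 -0.09  ]
 [ 0.4161 -0.0795]
 [ 0.4301  0.0767]
 [ 0.5546  0.0699]] [ 0.48681739 -0.00570125]
0.1307 175.4
0.1569 84.9
0.1247 -3.1
0.1601 -93.0
[0.3909 0.0919]
[ 0.3816 -0.0807]
[0.6784 0.0695]
[0.5842 0.0697]
glass [ 0.63573912 -0.01413446]
off [ 437.9 -457.5  -38.9] tw [-9.000e-02  1.000e-02  2.052e+01]
[array([0.552, 0.18 ]), array([0.356, 0.205]), array([0.381, 0.405]), array([0.581, 0.383])]
```

>>> apply_moves(offset=[[22.3,-23.6,-2],[22.3,-23.6,-2],[22.3,-23.6,-2],[22.3,-23.6,-2],[22.3,-23.6,-2],[22.3,-23.6,-2],[22.3,-23.6,-2],[22.3,-23.6,-2],[22.3,-23.6,-2],[22.3,-23.6,-2],[22.3,-23.6,-2],[22.3,-23.6,-2]], twist=[[0,0,0],[0,0,0],[0,0,0],[0,0,0],[0,0,0],[0,0,0],[0,0,0],[0,0,0],[0,0,0],[0,0,0],[0,0,0],[0,0,0]], grip=75)

```text
time: 1.15
ee_pos: [0.3429, -0.2321, 0.2552]
ee_rot: [0.991, 0.135, 0.0, -0.0]
ft_force: [1.0, -0.8, 0.6]
gripper_width: 0.0755
finger_force: 0.0
```

>>> apply_moves(offset=[[22.3,-23.6,-2],[22.3,-23.6,-2],[22.3,-23.6,-2],[22.3,-23.6,-2],[22.3,-23.6,-2],[22.3,-23.6,-2],[22.3,-23.6,-2],[22.3,-23.6,-2],[0,0,0]], twist=[[0,0,0],[0,0,0],[0,0,0],[0,0,0],[0,0,0],[0,0,0],[0,0,0],[0,0,0],[0,0,0]])

```text
time: 1.9
ee_pos: [0.4654, 0.0003, 0.2707]
ee_rot: [0.99, 0.138, -0.0, -0.001]
ft_force: [0.5, -0.4, -0.1]
gripper_width: 0.0752
finger_force: 0.0
```

>>> apply_moves(offset=[[0,0,0],[0,0,0],[0,0,0],[0,0,0],[0,0,0],[0,0,0],[0,0,0],[0,0,0],[0,0,0],[0,0,0],[0,0,0],[0,0,0]], twist=[[0,0,-7],[0,0,-7],[0,0,-7],[0,0,-7],[0,0,-7],[0,0,-7],[0,0,-7],[0,0,-7],[0,0,-7],[0,0,-7],[0,0,0],[0,0,0]])

```text
time: 2.9
ee_pos: [0.4638, -0.0043, 0.2711]
ee_rot: [0.736, 0.677, -0.0, -0.0]
ft_force: [0.3, -0.1, 0.4]
gripper_width: 0.075
finger_force: 0.0
```

```bash
cat > w.py <<'E'
from h import *
import sys
st(); c=snap('wrist'); np.savez('w.npz',*c); save(sys.argv[1],c,sc=1.5)
E
python3 w.py w1.png
```

```text
2.9 [ 0.4638 -0.0043  0.2711] [  85.3    0.  -180. ] [-0.08 -0.26  1.49 -0.    1.91 -0.  ] [ 0.3 -0.1  0.4] 0.075 0.0
```

View pics/w1.png

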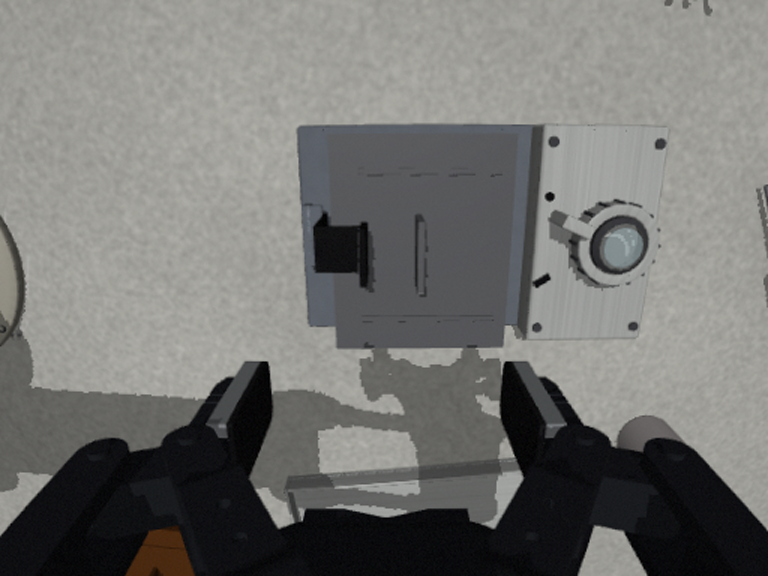

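The wrist view shows the thumb plate at about (364,254), the rib at (420,254), the collar at (620,245) and the ear at (567,222) pointing towards the dot (550,196). The bar is at (541,280).

Run:
```python
from h import *
z=np.load('w.npz'); c=[z[k] for k in z.files]; P=cloud(c)
v,u=np.mgrid[0:384,0:512]
def box(x0,y0,x1,y1,zl,zh,name):
    m=(u>x0/1.5)&(u<x1/1.5)&(v>y0/1.5)&(v<y1/1.5)&(P[...,2]>zl)&(P[...,2]<zh)&(c[1]>0)
    q=P[m]; r=cv2.minAreaRect(q[:,:2].astype(np.float32)); print(name,len(q),np.round(r[0],4),np.round(r[1],4),round(r[2],1),q[:,2].max().round(4),np.median(q,0).round(4))
box(350,205,385,300,.10,.13,'plate')
box(400,200,440,305,.10,.13,'rib')
box(320,120,520,360,.078,.086,'covertop')
box(515,120,680,345,.05,.058,'house')
box(560,190,670,300,.08,.09,'glass+')
box(590,215,650,275,.082,.086,'glass')
box(545,205,585,240,.07,.095,'ear')
# edges of rib/plate ends
for p in [(365,224,.118),(365,287,.118),(420,216,.114),(420,293,.114)]: print(atz(c,p[0]/1.5,p[1]/1.5,p[2]).round(4))
for p in [(545,124,.055),(668,126,.055),(639,338,.055),(528,336,.055),(620,245,.084)]: print('H',atz(c,p[0]/1.5,p[1]/1.5,p[2]).round(4))
```

```text
plate 240 [ 0.4488 -0.0033] [0.0403 0.0058] 85.8 0.1157 [ 0.4493 -0.0014  0.1132]
rib 288 [ 0.488  -0.0059] [0.0495 0.0051] 85.8 0.1155 [ 0.4877 -0.0051  0.1133]
covertop 15984 [ 0.4865 -0.0064] [0.1618 0.1392] 85.7 0.086 [0.4943 0.0038 0.0817]
house 8869 [ 0.6311 -0.0175] [0.1765 0.1008] 85.6 0.0579 [0.622  0.0097 0.0545]
glass+ 907 [ 0.6242 -0.0149] [0.0405 0.0712] 81.2 0.09 [ 0.6348 -0.0133  0.0836]
glass 579 [ 0.6387 -0.0169] [0.0374 0.034 ] 53.8 0.0855 [ 0.639  -0.0175  0.0836]
ear 217 [ 0.6026 -0.001 ] [0.0144 0.0255] 65.0 0.0916 [0.597  0.0035 0.0889]
[0.4532 0.0202 0.118 ]
[ 0.4491 -0.022   0.118 ]
[0.4888 0.0218 0.114 ]
[ 0.4856 -0.0306  0.114 ]
H [0.5893 0.0733 0.055 ]
H [0.6851 0.0667 0.055 ]
H [ 0.6749 -0.1078  0.055 ]
H [ 0.5773 -0.0969  0.055 ]
H [ 0.6371 -0.016   0.084 ]
```

```bash
python3 -c "
from h import *
goto(.473,-.0052,.089,85.7)"
```

```text
off [ -0.2   9.3 182.1] tw [-0.02  0.   -0.42]
```

>>> apply_moves(offset=[[0,9,0],[0,0,30],[0,0,30],[0,0,30],[0,0,30],[0,0,20],[0,0,15],[0,0,10],[0,0,10],[0,0,7],[0,0,0],[0,0,0]], twist=[[0,0,-0.4],[0,0,0],[0,0,0],[0,0,0],[0,0,0],[0,0,0],[0,0,0],[0,0,0],[0,0,0],[0,0,0],[0,0,0],[0,0,0]])

```text
time: 3.95
ee_pos: [0.4732, -0.0048, 0.0897]
ee_rot: [0.732, 0.681, 0.0, 0.0]
ft_force: [-0.3, 0.4, -0.0]
gripper_width: 0.0749
finger_force: 0.0
```

>>> apply_moves(offset=[[0,0,0],[0,0,0],[0,0,0],[0,0,0],[0,0,0],[0,0,0],[0,0,0],[0,0,0],[0,0,0],[0,0,0]], twist=[[0,0,0],[0,0,0],[0,0,0],[0,0,0],[0,0,0],[0,0,0],[0,0,0],[0,0,0],[0,0,0],[0,0,0]], grip=30)

```text
time: 4.78
ee_pos: [0.4742, -0.0048, 0.0917]
ee_rot: [0.732, 0.681, 0.001, 0.001]
ft_force: [0.0, 1.6, 8.2]
gripper_width: 0.0312
finger_force: 58.9
```

>>> apply_moves(offset=[[0,0,-3],[0,0,-5],[0,0,-8],[0,0,-12],[0,0,-15],[0,0,-18],[0,0,-18],[0,0,-18],[0,0,-15],[0,0,-8],[0,0,0]], twist=[[0,0,0],[0,0,0],[0,0,0],[0,0,0],[0,0,0],[0,0,0],[0,0,0],[0,0,0],[0,0,0],[0,0,0],[0,0,0]], grip=20)

```text
time: 5.7
ee_pos: [0.4739, -0.0048, 0.2123]
ee_rot: [0.732, 0.681, 0.002, 0.002]
ft_force: [-0.1, 0.1, -1.4]
gripper_width: 0.0309
finger_force: 59.6
```

Run:
```python
from h import *
st(); c=snap('wrist'); np.savez('w.npz',*c); save('w2.png',c,sc=1.5)
goto(.475,.294,.21,85.7)
```

```text
5.7 [ 0.4739 -0.0048  0.2123] [ 85.9   0.  179.7] [-0.08 -0.26  1.59 -0.    1.8  -0.01] [-0.1  0.1 -1.4] 0.0309 59.6
off [298.1 -19.7   0.4] tw [0.12 0.   0.22]
```

View pics/w2.png

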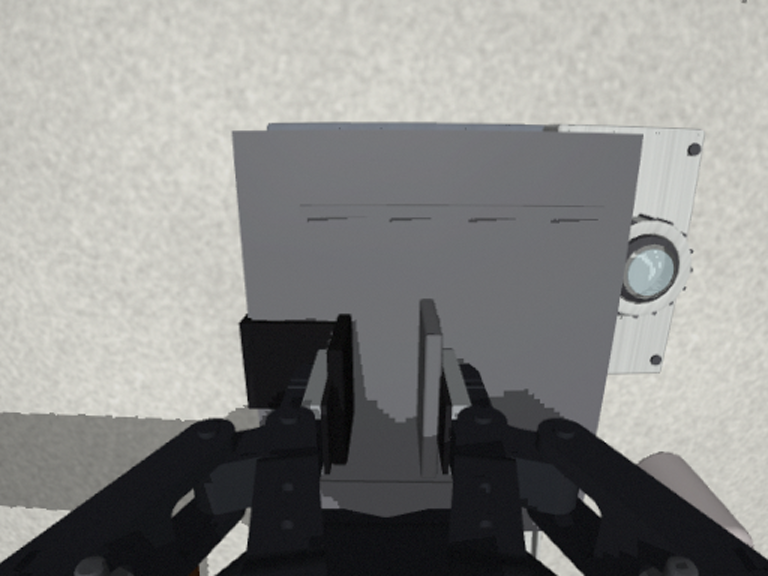

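>>> apply_moves(offset=[[15,-2,0],[25,-3.4,0],[30,-4,0],[32,-4.4,0],[32,-4.4,0],[32,-4.4,0],[32,-4.4,0],[32,-4.4,0],[30,-4,0],[22,-3,0],[14,-2,0],[0,0,0]], twist=[[0,0,0],[0,0,0],[0,0,0],[0,0,0],[0,0,0],[0,0,0],[0,0,0],[0,0,0],[0,0,0],[0,0,0],[0,0,0],[0,0,0]])

```text
time: 6.75
ee_pos: [0.4527, 0.2955, 0.2075]
ee_rot: [0.731, 0.683, -0.001, -0.001]
ft_force: [0.5, -0.8, -2.5]
gripper_width: 0.0311
finger_force: 59.7
```

>>> apply_moves(offset=[[0,0,10],[0,0,20],[0,0,20],[0,0,20],[0,0,20],[0,0,15],[0,0,10],[0,0,7],[0,0,5],[0,0,4],[0,0,2],[0,0,0]], twist=[[0,0,0],[0,0,0],[0,0,0],[0,0,0],[0,0,0],[0,0,0],[0,0,0],[0,0,0],[0,0,0],[0,0,0],[0,0,0],[0,0,0]])

```text
time: 7.75
ee_pos: [0.4539, 0.2934, 0.0765]
ee_rot: [0.732, 0.681, 0.0, 0.0]
ft_force: [-0.1, -0.1, -3.0]
gripper_width: 0.0312
finger_force: 59.7
```

>>> apply_moves(offset=[[0,0,1.5],[0,0,1.5],[0,0,1],[0,0,0],[0,0,0]], twist=[[0,0,0],[0,0,0],[0,0,0],[0,0,0],[0,0,0]])

```text
time: 8.17
ee_pos: [0.4541, 0.2936, 0.073]
ee_rot: [0.732, 0.681, 0.001, 0.0]
ft_force: [-0.1, 0.6, 0.5]
gripper_width: 0.0313
finger_force: 60.7
```

>>> apply_moves(offset=[[0,0,0],[0,0,0],[0,0,0],[0,0,0],[0,0,0],[0,0,0],[0,0,0],[0,0,0]], twist=[[0,0,0],[0,0,0],[0,0,0],[0,0,0],[0,0,0],[0,0,0],[0,0,0],[0,0,0]], grip=75)

```text
time: 8.83
ee_pos: [0.4538, 0.2934, 0.0723]
ee_rot: [0.732, 0.681, 0.0, 0.0]
ft_force: [-0.1, 0.6, -0.9]
gripper_width: 0.0748
finger_force: 0.0
```

>>> apply_moves(offset=[[0,0,-10],[0,0,-20],[0,0,-30],[0,0,-35],[0,0,-35],[0,0,-30],[0,0,-20],[0,0,-10],[0,0,0]], twist=[[0,0,0],[0,0,0],[0,0,0],[0,0,0],[0,0,0],[0,0,0],[0,0,0],[0,0,0],[0,0,0]])

```text
time: 9.58
ee_pos: [0.4544, 0.2937, 0.2659]
ee_rot: [0.732, 0.681, 0.003, 0.001]
ft_force: [-0.2, -0.5, -0.6]
gripper_width: 0.0751
finger_force: 0.0
```

Run:
```python
from h import *
st(); c=snap('wrist'); np.savez('wm.npz',*c); save('w3.png',c,sc=1)
c=snap('side'); np.savez('s.npz',*c); save('s1.png',c,(100,110,370,330),2.9)
```

```text
9.58 [0.4544 0.2937 0.2659] [ 85.9  -0.2 179.7] [ 0.51 -0.06  1.32  0.    1.87  0.58] [-0.2 -0.5 -0.6] 0.0751 0.0
```

View pics/s1.png

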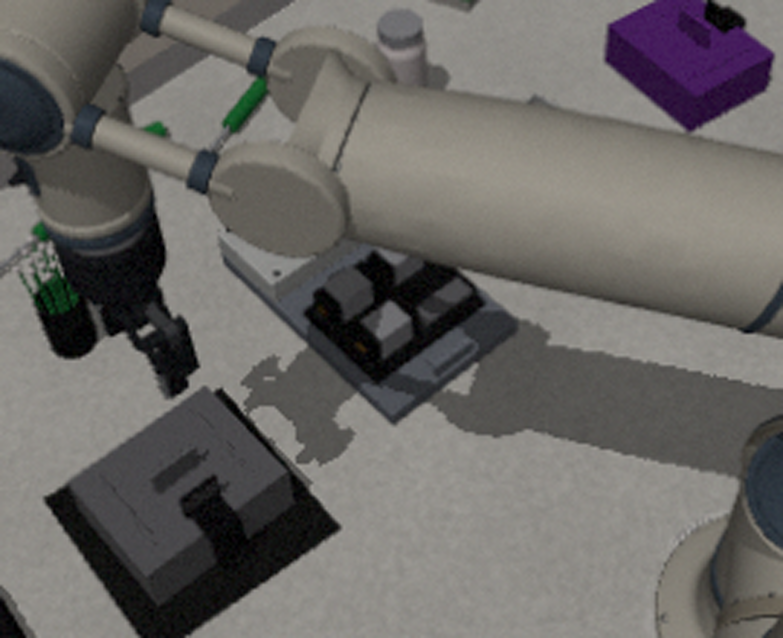

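The side view shows the cover upright on the mat with its tab out. Four cells are in the bay, at crop px (348,285), (385,325), (402,265) and (445,300). Next I go above the bay.

>>> apply_moves(offset=[[-15,0,0],[-28,4,0],[-34,5,0],[-36,5,0],[-36,5,0],[-36,5,0],[-36,5,0],[-36,5,0],[-33,5,0],[-28,4,0],[-20,2,0],[-10,0,0]], twist=[[0,0,0],[0,0,0],[0,0,0],[0,0,0],[0,0,0],[0,0,0],[0,0,0],[0,0,0],[0,0,0],[0,0,0],[0,0,0],[0,0,0]], grip=50)

```text
time: 10.68
ee_pos: [0.4727, -0.0598, 0.2599]
ee_rot: [0.733, 0.68, -0.001, -0.001]
ft_force: [-0.0, -0.5, -1.2]
gripper_width: 0.0501
finger_force: 0.0
```

>>> apply_moves(offset=[[0,12,0],[0,0,0]], twist=[[0,0,0],[0,0,0]])

```text
time: 10.85
ee_pos: [0.4858, -0.0585, 0.2603]
ee_rot: [0.732, 0.681, -0.001, -0.001]
ft_force: [-0.5, -0.2, -0.4]
gripper_width: 0.0502
finger_force: 0.0
```

```bash
python3 w.py w4.png
cat > cells.py <<'E'
from h import *
z=np.load('w.npz'); c=[z[k] for k in z.files]; P=cloud(c)
m=(P[...,2]>.062)&(P[...,2]<.075)&(c[1]>0)&(P[...,0]<.56)&(abs(P[...,1])<.12)
n,l,s,_=cv2.connectedComponentsWithStats(m.astype(np.uint8))
for i in range(1,n):
    if s[i,4]<150: continue
    q=P[l==i]; r=cv2.minAreaRect(q[:,:2].astype(np.float32)); print(s[i],np.round(r[0],4),np.round(r[1],4),round(r[2],1),np.median(q[:,2]).round(4))
E
python3 cells.py
```

```text
10.85 [ 0.4858 -0.0585  0.2603] [  85.8   -0.  -179.8] [-0.19 -0.2   1.46  0.    1.88 -0.12] [-0.5 -0.2 -0.4] 0.0502 0.0
[ 211   47   33   67 2133] [0.4615 0.0318] [0.0662 0.033 ] 85.6 0.0679
[ 271   48   34   66 2094] [0.5236 0.0268] [0.0655 0.033 ] 85.1 0.0679
[ 272  119   30   60 1726] [ 0.5191 -0.0445] [0.0656 0.0317] 86.4 0.0677
```

View pics/w4.png

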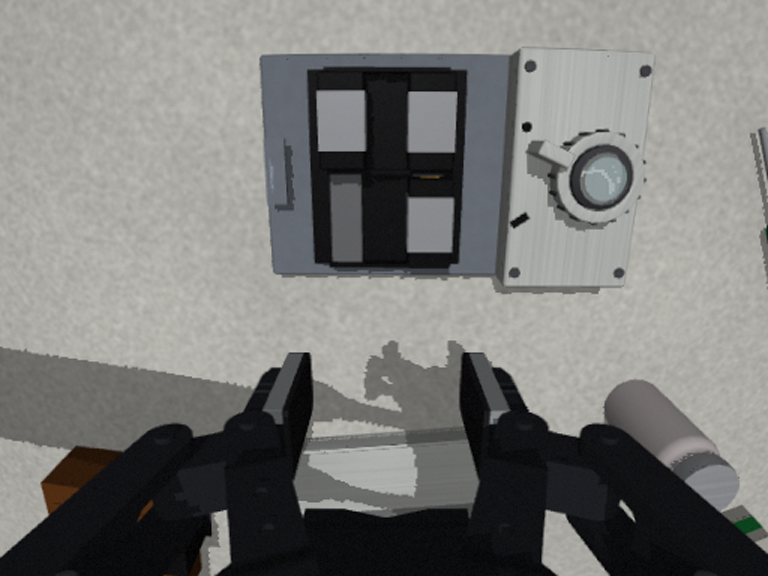

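Three cells are present, centres A(.4615,.032), B(.5236,.027) and C(.519,-.0445); the front-right plinth at px (347,218) is empty. I pick C first.

```bash
python3 -c "
from h import *
goto(.5191,-.0445,.042,85.7)"
```

```text
off [ 15.6  33.4 218.5] tw [-0.17 -0.03  0.19]
```

>>> apply_moves(offset=[[8,17,5],[7.6,16.4,20],[0,0,30],[0,0,30],[0,0,30],[0,0,28],[0,0,25],[0,0,20],[0,0,14],[0,0,10],[0,0,6],[0,0,0]], twist=[[-0.2,0,0],[0,0,0],[0,0,0],[0,0,0],[0,0,0],[0,0,0],[0,0,0],[0,0,0],[0,0,0],[0,0,0],[0,0,0],[0,0,0]])

```text
time: 11.9
ee_pos: [0.52, -0.0441, 0.0429]
ee_rot: [0.732, 0.682, 0.0, 0.0]
ft_force: [0.4, -1.5, -0.3]
gripper_width: 0.0496
finger_force: 0.0
```

>>> apply_moves(offset=[[0,0,0],[0,0,0],[0,0,0],[0,0,0],[0,0,0],[0,0,0]], twist=[[0,0,0],[0,0,0],[0,0,0],[0,0,0],[0,0,0],[0,0,0]], grip=20)

```text
time: 12.4
ee_pos: [0.5218, -0.0448, 0.0457]
ee_rot: [0.732, 0.681, 0.002, 0.002]
ft_force: [-0.0, 0.8, 5.6]
gripper_width: 0.0309
finger_force: 62.0
```

>>> apply_moves(offset=[[0,0,-5],[0,0,-15],[0,0,-25],[0,0,-30],[0,0,-20],[0,0,-10],[0,0,0]], twist=[[0,0,0],[0,0,0],[0,0,0],[0,0,0],[0,0,0],[0,0,0],[0,0,0]])

```text
time: 12.98
ee_pos: [0.5217, -0.0449, 0.152]
ee_rot: [0.732, 0.681, 0.003, 0.003]
ft_force: [0.0, 0.3, -1.6]
gripper_width: 0.0304
finger_force: 61.2
```

```bash
cat > tray.py <<'E'
from h import *
def tray(n='scene'):
    c=snap(n); P=cloud(c)
    m=(P[...,2]>.012)&(P[...,2]<.028)&(c[1]>0)&(P[...,0]>.28)&(P[...,0]<.66)&(P[...,1]<-.22)&(P[...,1]>-.42)
    nn,l,s,_=cv2.connectedComponentsWithStats(m.astype(np.uint8))
    i=1+np.argmax(s[1:,4]); q=P[l==i]; r=cv2.minAreaRect(q[:,:2].astype(np.float32)); print('tray',s[i,4],np.round(r[0],4),np.round(r[1],4),round(r[2],1))
    return c
if __name__=='__main__':
    st(); tray(); goto(.549,-.317,.15,85.7)
E
python3 tray.py
```

```text
12.98 [ 0.5217 -0.0449  0.152 ] [ 85.9   0.  179.6] [-0.15 -0.12  1.58  0.    1.67 -0.08] [ 0.   0.3 -1.6] 0.0304 61.2
tray 484 [ 0.4685 -0.3174] [0.2711 0.1015] 0.8
off [-269.5   47.4   -0. ] tw [0.27 0.01 0.21]
```

>>> apply_moves(offset=[[-12,2,0],[-22,4,0],[-28,5,0],[-30,5.4,0],[-30,5.4,0],[-30,5.4,0],[-30,5.4,0],[-30,5.4,0],[-26,4.4,0],[-20,3,0],[-11.5,2,0],[0,0,0]], twist=[[0,0,0],[0,0,0],[0,0,0],[0,0,0],[0,0,0],[0,0,0],[0,0,0],[0,0,0],[0,0,0],[0,0,0],[0,0,0],[0,0,-5]])

```text
time: 14.03
ee_pos: [0.5473, -0.3195, 0.1464]
ee_rot: [0.703, 0.712, 0.0, -0.001]
ft_force: [0.1, -0.0, -0.9]
gripper_width: 0.0311
finger_force: 61.2
```

```bash
python3 -c "
from tray import *
st();tray('side');goto(.549,-.317,.016,90.8)"
```

```text
14.03 [ 0.5473 -0.3195  0.1464] [ 9.07e+01 -1.00e-01 -1.80e+02] [-0.58  0.18  1.28  0.    1.68 -0.6 ] [ 0.1 -0.  -0.9] 0.0311 61.2
tray 166 [ 0.553  -0.3162] [0.1036 0.1072] 1.5
off [  0.9   1.5 130.7] tw [-0.   -0.11  0.48]
```

>>> apply_moves(offset=[[0.9,1.5,5],[0,0,20],[0,0,25],[0,0,25],[0,0,20],[0,0,14],[0,0,9],[0,0,6],[0,0,4],[0,0,2],[0,0,1.5],[0,0,0]], twist=[[0,0,0],[0,0,0],[0,0,0],[0,0,0],[0,0,0],[0,0,0],[0,0,0],[0,0,0],[0,0,0],[0,0,0],[0,0,0],[0,0,0]])

```text
time: 15.08
ee_pos: [0.5511, -0.3162, 0.0188]
ee_rot: [0.701, 0.713, 0.001, 0.002]
ft_force: [-0.4, 0.7, -1.1]
gripper_width: 0.0311
finger_force: 61.2
```

```bash
python3 -c "
from h import *
st()"
```

```text
15.08 [ 0.5511 -0.3162  0.0188] [9.090e+01 1.000e-01 1.797e+02] [-0.58  0.24  1.44  0.    1.45 -0.59] [-0.4  0.7 -1.1] 0.0311 61.2
```

>>> apply_moves(offset=[[0,0,2],[0,0,1.5],[0,0,0],[0,0,0]], twist=[[0,0,0],[0,0,0],[0,0,0],[0,0,0]])

```text
time: 15.42
ee_pos: [0.5506, -0.3159, 0.0145]
ee_rot: [0.701, 0.713, 0.001, 0.001]
ft_force: [-0.1, 0.3, -1.2]
gripper_width: 0.031
finger_force: 61.2
```

>>> apply_moves(offset=[[0,0,1],[0,0,0.5],[0,0,0]], twist=[[0,0,0],[0,0,0],[0,0,0]])

```text
time: 15.67
ee_pos: [0.5509, -0.3161, 0.0137]
ee_rot: [0.701, 0.713, 0.001, 0.002]
ft_force: [0.0, 0.6, 3.1]
gripper_width: 0.0303
finger_force: 61.7
```

>>> apply_moves(offset=[[0,0,0],[0,0,0],[0,0,0],[0,0,0],[0,0,-10],[0,0,-20],[0,0,-30],[0,0,-30],[0,0,-30],[0,0,-20],[0,0,0]], twist=[[0,0,0],[0,0,0],[0,0,0],[0,0,0],[0,0,0],[0,0,0],[0,0,0],[0,0,0],[0,0,0],[0,0,0],[0,0,5]], grip=50)

```text
time: 16.58
ee_pos: [0.5521, -0.3172, 0.1611]
ee_rot: [0.732, 0.682, 0.003, 0.007]
ft_force: [0.4, -0.5, 0.8]
gripper_width: 0.0502
finger_force: 0.0
```

```bash
python3 -c "
from tray import *
st();goto(.5236,.0268,.15,85.7)"
```

```text
16.58 [ 0.5521 -0.3172  0.1611] [ 85.9   0.3 179.3] [-0.58  0.17  1.26  0.    1.69 -0.5 ] [ 0.4 -0.5  0.8] 0.0502 0.0
off [341.1 -52.9   8.7] tw [0.75 0.3  0.24]
```

>>> apply_moves(offset=[[15,-2,0],[30,-5,0],[36,-6,0],[36,-6,0],[36,-6,0],[36,-6,0],[36,-6,0],[36,-6,0],[32,-4,0],[26,-3.5,0],[15,-2,0],[7,-0.4,0]], twist=[[0,0,0],[0,0,0],[0,0,0],[0,0,0],[0,0,0],[0,0,0],[0,0,0],[0,0,0],[0,0,0],[0,0,0],[0,0,0],[0,0,0]])

```text
time: 17.58
ee_pos: [0.5206, 0.0309, 0.1525]
ee_rot: [0.73, 0.683, 0.001, 0.001]
ft_force: [0.1, -0.7, 0.0]
gripper_width: 0.0499
finger_force: 0.0
```

>>> apply_moves(offset=[[0,0,0]], twist=[[0,0,0]])

```text
time: 17.67
ee_pos: [0.5211, 0.0297, 0.1525]
ee_rot: [0.731, 0.683, 0.001, 0.001]
ft_force: [-0.7, 0.2, 0.2]
gripper_width: 0.0496
finger_force: 0.0
```

```bash
python3 -c "
from tray import *
st();goto(.5236,.0268,.047,85.7)"
```

```text
17.67 [0.5211 0.0297 0.1525] [ 86.1  -0.  179.8] [-0.01 -0.12  1.58  0.    1.68  0.06] [-0.7  0.2  0.2] 0.0496 0.0
off [ -2.8   2.4 105.5] tw [ 0.16 -0.02  0.42]
```

>>> apply_moves(offset=[[-2,2.4,5],[0,0,18],[0,0,22],[0,0,20],[0,0,16],[0,0,12],[0,0,8],[0,0,4],[0,0,0]], twist=[[0,0,0.4],[0,0,0],[0,0,0],[0,0,0],[0,0,0],[0,0,0],[0,0,0],[0,0,0],[0,0,0]])

```text
time: 18.42
ee_pos: [0.5241, 0.0253, 0.0471]
ee_rot: [0.734, 0.679, 0.001, 0.001]
ft_force: [-0.0, 1.1, -0.4]
gripper_width: 0.0498
finger_force: 0.0
```

>>> apply_moves(offset=[[0,0,0],[0,0,0],[0,0,0],[0,0,0],[0,0,0],[0,0,0]], twist=[[0,0,0],[0,0,0],[0,0,0],[0,0,0],[0,0,0],[0,0,0]], grip=20)

```text
time: 18.92
ee_pos: [0.5252, 0.0258, 0.0493]
ee_rot: [0.734, 0.679, 0.002, 0.002]
ft_force: [1.2, -0.5, 5.4]
gripper_width: 0.0301
finger_force: 63.3
```

>>> apply_moves(offset=[[0,0,-5],[0,0,-15],[0,0,-25],[0,0,-30],[0,0,-20],[0,0,-8],[0,0,0]], twist=[[0,0,0],[0,0,0],[0,0,0],[0,0,0],[0,0,0],[0,0,0],[0,0,0]])

```text
time: 19.5
ee_pos: [0.5249, 0.0259, 0.153]
ee_rot: [0.734, 0.679, 0.003, 0.003]
ft_force: [0.5, 0.7, -1.6]
gripper_width: 0.0309
finger_force: 62.5
```

```bash
python3 -c "
from tray import *
st();tray();goto(.469,-.317,.15,85.7)"
```

```text
19.5 [0.5249 0.0259 0.153 ] [ 85.5  -0.  179.6] [-0.02 -0.12  1.58 -0.    1.68  0.06] [ 0.5  0.7 -1.6] 0.0309 62.5
tray 482 [ 0.4693 -0.3171] [0.2694 0.1017] 0.9
off [-346.1  -28.1    0.7] tw [ 0.23 -0.01 -0.18]
```

>>> apply_moves(offset=[[-15,-1,0],[-28,-2,0],[-36,-3,0],[-38,-3.1,0],[-38,-3,0],[-38,-3,0],[-38,-3,0],[-38,-3,0],[-32,-3,0],[-25,-2,0],[-14,-1,0],[-6,-1,0]], twist=[[0,0,0],[0,0,0],[0,0,0],[0,0,0],[0,0,0],[0,0,0],[0,0,0],[0,0,0],[0,0,0],[0,0,0],[0,0,0],[0,0,0]])

```text
time: 20.55
ee_pos: [0.4676, -0.3181, 0.148]
ee_rot: [0.735, 0.678, 0.001, -0.001]
ft_force: [0.8, -0.5, -1.5]
gripper_width: 0.0307
finger_force: 62.5
```

>>> apply_moves(offset=[[0,0,0],[0,0,0]], twist=[[0,0,-5],[0,0,0]])

```text
time: 20.72
ee_pos: [0.4687, -0.316, 0.1493]
ee_rot: [0.703, 0.711, 0.001, 0.0]
ft_force: [0.1, -0.3, -2.1]
gripper_width: 0.0304
finger_force: 62.5
```

```bash
python3 -c "
from tray import *
st();goto(.469,-.317,.0175,90.8)"
```

```text
20.72 [ 0.4687 -0.316   0.1493] [ 9.070e+01 -1.000e-01  1.799e+02] [-0.65 -0.    1.47  0.    1.67 -0.67] [ 0.1 -0.3 -2.1] 0.0304 62.5
off [ -1.3  -0.  131.8] tw [ 0.11 -0.1  -0.1 ]
```

>>> apply_moves(offset=[[-1,0,5],[0,0,20],[0,0,25],[0,0,25],[0,0,20],[0,0,14],[0,0,9],[0,0,6],[0,0,4],[0,0,2],[0,0,1],[0,0,0]], twist=[[0,0,0],[0,0,0],[0,0,0],[0,0,0],[0,0,0],[0,0,0],[0,0,0],[0,0,0],[0,0,0],[0,0,0],[0,0,0],[0,0,0]])

```text
time: 21.72
ee_pos: [0.4698, -0.3182, 0.0205]
ee_rot: [0.704, 0.71, 0.001, 0.002]
ft_force: [-0.2, -0.2, -0.9]
gripper_width: 0.0307
finger_force: 62.4
```

>>> apply_moves(offset=[[0,0,1],[0,0,0],[0,0,0]], twist=[[0,0,0],[0,0,0],[0,0,0]])

```text
time: 21.97
ee_pos: [0.4695, -0.3181, 0.0192]
ee_rot: [0.704, 0.71, 0.001, 0.002]
ft_force: [0.9, 0.3, -1.7]
gripper_width: 0.0308
finger_force: 62.4
```

>>> apply_moves(offset=[[0,0,1],[0,0,1],[0,0,0.5],[0,0,0]], twist=[[0,0,0],[0,0,0],[0,0,0],[0,0,0]])

```text
time: 22.3
ee_pos: [0.4695, -0.3181, 0.0173]
ee_rot: [0.704, 0.71, 0.001, 0.002]
ft_force: [-3.0, 2.2, 5.0]
gripper_width: 0.0308
finger_force: 63.3
```

>>> apply_moves(offset=[[0,0,0],[0,0,0],[0,0,0],[0,0,0],[0,0,-10],[0,0,-20],[0,0,-30],[0,0,-30],[0,0,-25],[0,0,-15],[0,0,0]], twist=[[0,0,0],[0,0,0],[0,0,0],[0,0,0],[0,0,0],[0,0,0],[0,0,0],[0,0,0],[0,0,0],[0,0,0],[0,0,5]], grip=50)

```text
time: 23.22
ee_pos: [0.4705, -0.3191, 0.1526]
ee_rot: [0.734, 0.679, 0.002, 0.006]
ft_force: [0.8, -0.3, 1.8]
gripper_width: 0.0501
finger_force: 0.0
```

```bash
python3 -c "
from tray import *
st();goto(.4615,.0318,.15,85.7)"
```

```text
23.22 [ 0.4705 -0.3191  0.1526] [ 85.5   0.3 179.4] [-0.66 -0.01  1.47  0.    1.67 -0.58] [ 0.8 -0.3  1.8] 0.0501 0.0
off [349.2 -36.3   0.5] tw [ 0.62  0.27 -0.17]
```

>>> apply_moves(offset=[[15,-1,0],[30,-3,0],[36,-4,0],[37,-4,0],[37,-4,0],[37,-4,0],[37,-4,0],[37,-4,0],[33,-3,0],[26,-3,0],[15,-1.5,0],[9,-1,0]], twist=[[0,0,0],[0,0,0],[0,0,0],[0,0,0],[0,0,0],[0,0,0],[0,0,0],[0,0,0],[0,0,0],[0,0,0],[0,0,0],[0,0,0]])

```text
time: 24.22
ee_pos: [0.4589, 0.0354, 0.1459]
ee_rot: [0.733, 0.681, 0.001, 0.001]
ft_force: [-0.4, -0.6, -0.4]
gripper_width: 0.05
finger_force: 0.0
```

>>> apply_moves(offset=[[0,0,0],[0,0,0]], twist=[[0,0,0],[0,0,0]])

```text
time: 24.38
ee_pos: [0.4595, 0.0329, 0.1459]
ee_rot: [0.734, 0.679, 0.001, 0.001]
ft_force: [0.2, 0.4, 1.4]
gripper_width: 0.0499
finger_force: 0.0
```

```bash
python3 -c "
from tray import *
st();goto(.4615,.0318,.047,85.7)"
```

```text
24.38 [0.4595 0.0329 0.1459] [ 85.6   0.  179.8] [-0.   -0.29  1.74 -0.    1.69  0.07] [0.2 0.4 1.4] 0.0499 0.0
off [-0.9  1.8 99. ] tw [ 0.18  0.02 -0.09]
```

>>> apply_moves(offset=[[0,1.8,5],[0,0,17],[0,0,20],[0,0,18],[0,0,15],[0,0,12],[0,0,8],[0,0,4],[0,0,0]], twist=[[0,0,0],[0,0,0],[0,0,0],[0,0,0],[0,0,0],[0,0,0],[0,0,0],[0,0,0],[0,0,0]])

```text
time: 25.13
ee_pos: [0.4616, 0.0323, 0.0463]
ee_rot: [0.734, 0.679, 0.001, 0.001]
ft_force: [-1.3, -0.7, -0.2]
gripper_width: 0.0502
finger_force: 0.0
```

>>> apply_moves(offset=[[0,0,0],[0,0,0],[0,0,0],[0,0,0],[0,0,0],[0,0,0]], twist=[[0,0,0],[0,0,0],[0,0,0],[0,0,0],[0,0,0],[0,0,0]], grip=20)

```text
time: 25.63
ee_pos: [0.4627, 0.0327, 0.0484]
ee_rot: [0.734, 0.679, 0.002, 0.002]
ft_force: [-0.1, 0.2, 6.1]
gripper_width: 0.0306
finger_force: 62.9
```

>>> apply_moves(offset=[[0,0,-5],[0,0,-15],[0,0,-25],[0,0,-30],[0,0,-20],[0,0,-8],[0,0,0]], twist=[[0,0,0],[0,0,0],[0,0,0],[0,0,0],[0,0,0],[0,0,0],[0,0,0]])

```text
time: 26.22
ee_pos: [0.4624, 0.0328, 0.1521]
ee_rot: [0.734, 0.679, 0.002, 0.002]
ft_force: [0.3, 1.3, -0.9]
gripper_width: 0.0306
finger_force: 62.1
```

```bash
python3 -c "
from tray import *
st();c=tray();save('sc2.png',c,(130,210,260,330),5);goto(.389,-.318,.15,85.7)"
```

```text
26.22 [0.4624 0.0328 0.1521] [ 85.5  -0.  179.6] [-0.   -0.29  1.73 -0.    1.7   0.08] [ 0.3  1.3 -0.9] 0.0306 62.1
tray 495 [ 0.4697 -0.3173] [0.2696 0.101 ] 1.0
off [-3.554e+02 -4.510e+01 -2.000e-01] tw [ 0.23 -0.01 -0.18]
```

View pics/sc2.png

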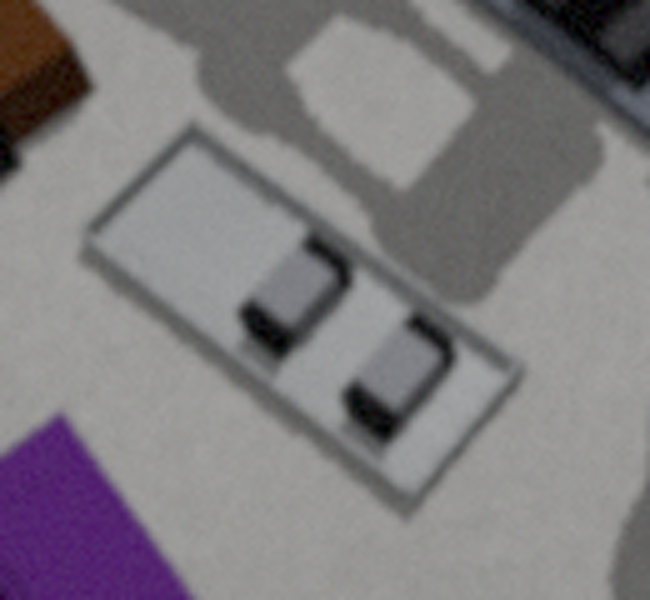

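Both cells lie flat in the tray, at px (300,295) and (400,375). Its front third is free for the last one.

>>> apply_moves(offset=[[-15,-2,0],[-30,-3,0],[-36,-4,0],[-38,-4,0],[-38,-4,0],[-38,-4,0],[-38,-4,0],[-38,-4,0],[-34,-4,0],[-27,-3,0],[-15,-2,0],[-8,-1,0]], twist=[[0,0,0],[0,0,0],[0,0,0],[0,0,0],[0,0,0],[0,0,0],[0,0,0],[0,0,0],[0,0,0],[0,0,0],[0,0,0],[0,0,0]])

```text
time: 27.27
ee_pos: [0.3932, -0.3194, 0.1468]
ee_rot: [0.735, 0.678, 0.001, -0.001]
ft_force: [-0.1, 0.0, -2.0]
gripper_width: 0.0309
finger_force: 62.1
```

>>> apply_moves(offset=[[0,0,0],[0,0,0]], twist=[[0,0,-5],[0,0,0]])

```text
time: 27.43
ee_pos: [0.3943, -0.3176, 0.1478]
ee_rot: [0.703, 0.711, 0.001, -0.001]
ft_force: [0.3, 0.4, -1.5]
gripper_width: 0.0308
finger_force: 62.1
```

```bash
python3 -c "
from tray import *
st();c=tray();print(atz(c,148,227,.06));goto(.394,-.318,.0175,90.8)"
```

```text
27.43 [ 0.3943 -0.3176  0.1478] [ 9.060e+01 -1.000e-01  1.799e+02] [-0.75 -0.16  1.63  0.    1.68 -0.76] [ 0.3  0.4 -1.5] 0.0308 62.1
tray 445 [ 0.4694 -0.3171] [0.269  0.1017] 1.1
[ 0.29623328 -0.30568368  0.06      ]
off [ -1.   -0.8 130.7] tw [ 0.09 -0.12 -0.34]
```

Brown's nearest corner is at x = 0.30, well clear of the fingers.

>>> apply_moves(offset=[[-1,0,5],[0,0,20],[0,0,25],[0,0,25],[0,0,20],[0,0,14],[0,0,9],[0,0,6],[0,0,4],[0,0,2],[0,0,1],[0,0,0]], twist=[[0,0,0],[0,0,0],[0,0,0],[0,0,0],[0,0,0],[0,0,0],[0,0,0],[0,0,0],[0,0,0],[0,0,0],[0,0,0],[0,0,0]])

```text
time: 28.48
ee_pos: [0.3958, -0.3195, 0.0197]
ee_rot: [0.704, 0.71, 0.001, 0.002]
ft_force: [0.3, -0.6, -2.6]
gripper_width: 0.0304
finger_force: 62.1
```

>>> apply_moves(offset=[[0,0,1],[0,0,1],[0,0,0],[0,0,0]], twist=[[0,0,0],[0,0,0],[0,0,0],[0,0,0]])

```text
time: 28.82
ee_pos: [0.3955, -0.3192, 0.0171]
ee_rot: [0.704, 0.71, 0.001, 0.001]
ft_force: [-0.2, -0.3, -1.4]
gripper_width: 0.0307
finger_force: 62.1
```

>>> apply_moves(offset=[[0,0,0.7],[0,0,0.7],[0,0,0]], twist=[[0,0,0],[0,0,0],[0,0,0]])

```text
time: 29.07
ee_pos: [0.3956, -0.3193, 0.0163]
ee_rot: [0.704, 0.71, 0.001, 0.002]
ft_force: [-1.3, 1.0, 4.9]
gripper_width: 0.0304
finger_force: 62.8
```

>>> apply_moves(offset=[[0,0,0],[0,0,0],[0,0,0],[0,0,0],[0,0,-10],[0,0,-20],[0,0,-30],[0,0,-40],[0,0,-40],[0,0,-25],[0,0,-10],[0,0,0]], twist=[[0,0,0],[0,0,0],[0,0,0],[0,0,0],[0,0,0],[0,0,0],[0,0,0],[0,0,0],[0,0,0],[0,0,0],[0,0,5],[0,0,0]], grip=50)

```text
time: 30.07
ee_pos: [0.3959, -0.3202, 0.1956]
ee_rot: [0.735, 0.678, 0.001, 0.005]
ft_force: [0.7, -0.0, 0.0]
gripper_width: 0.0499
finger_force: 0.0
```

```bash
python3 -c "
from tray import *
st();goto(.43,.23,.22,85.7)"
python3 - <<'E'
from h import *
# cover pose on mat from wrist view taken after release
z=np.load('wm.npz'); c=[z[k] for k in z.files]; P=cloud(c)
for n,x0,x1 in(('plate',.41,.45),('rib',.455,.49)):
    m=(P[...,2]>.087)&(P[...,2]<.105)&(c[1]>0)&(P[...,0]>x0)&(P[...,0]<x1)&(abs(P[...,1]-.29)<.05)
    q=P[m]; r=cv2.minAreaRect(q[:,:2].astype(np.float32)); print(n,len(q),np.round(r[0],4),np.round(r[1],4),round(r[2],1),q[:,2].max())
E
```

```text
30.07 [ 0.3959 -0.3202  0.1956] [ 85.3   0.3 179.4] [-0.75 -0.17  1.55  0.    1.75 -0.67] [ 0.7 -0.   0. ] 0.0499 0.0
off [551.  -10.5 -27.1] tw [ 0.55  0.28 -0.36]
plate 198 [0.4357 0.2951] [0.0396 0.0056] 86.3 0.09597718855343762
rib 249 [0.475  0.2918] [0.0497 0.0051] 85.9 0.09640123942231243
```

```bash
python3 -c "
from tray import *
goto(.4604,.2931,.22,85.9)"
```

```text
off [616.3  14.7 -27.2] tw [ 0.55  0.28 -0.56]
```

>>> apply_moves(offset=[[15,0,-3],[30,1,-3],[38,1,-3],[39,1,-3],[39,1,-3],[39,1,-3],[39,1,-3],[39,1,0],[39,1,0],[39,1,0],[39,1,0],[39,1,0]], twist=[[0,0,0],[0,0,0],[0,0,0],[0,0,0],[0,0,0],[0,0,0],[0,0,0],[0,0,0],[0,0,0],[0,0,0],[0,0,0],[0,0,0]], grip=75)

```text
time: 31.07
ee_pos: [0.4382, 0.1151, 0.21]
ee_rot: [0.733, 0.68, 0.0, 0.001]
ft_force: [1.4, 0.1, 0.6]
gripper_width: 0.075
finger_force: 0.0
```

>>> apply_moves(offset=[[38,1,0],[35,1,0],[35,1,0],[30,0,0],[22,0,0],[14,0,0],[7,0,0],[0,0,0],[0,0,0]], twist=[[0,0,0],[0,0,0],[0,0,0],[0,0,0],[0,0,0],[0,0,0],[0,0,0],[0,0,0],[0,0,0]])

```text
time: 31.82
ee_pos: [0.4565, 0.2922, 0.2111]
ee_rot: [0.734, 0.679, 0.0, 0.001]
ft_force: [0.0, -0.0, -0.2]
gripper_width: 0.0751
finger_force: 0.0
```

Run:
```python
from tray import *
st(); c=tray(); save('sc3.png',c,(130,210,260,330),5)
c=snap('wrist'); P=cloud(c); q=[]
for n,x0,x1 in(('plate',.41,.455),('rib',.46,.50)):
    m=(P[...,2]>.087)&(P[...,2]<.105)&(c[1]>0)&(P[...,0]>x0)&(P[...,0]<x1)&(abs(P[...,1]-.29)<.05)
    a=P[m]; r=cv2.minAreaRect(a[:,:2].astype(np.float32)); print(n,len(a),np.round(r[0],4),np.round(r[1],4),round(r[2],1)); q.append(r[0])
goto(.4604,.2931,.073,85.9)
```

```text
31.82 [0.4565 0.2922 0.2111] [8.550e+01 1.000e-01 1.798e+02] [ 0.51 -0.07  1.43 -0.    1.78  0.59] [ 0.  -0.  -0.2] 0.0751 0.0
tray 483 [ 0.4689 -0.3175] [0.2703 0.1012] 1.2
plate 290 [0.4357 0.2948] [0.0395 0.0058] 86.3
rib 334 [0.4748 0.292 ] [0.0491 0.0046] 86.3
off [  1.7   2.9 138.7] tw [ 0.21  0.02 -0.45]
```

View pics/sc3.png

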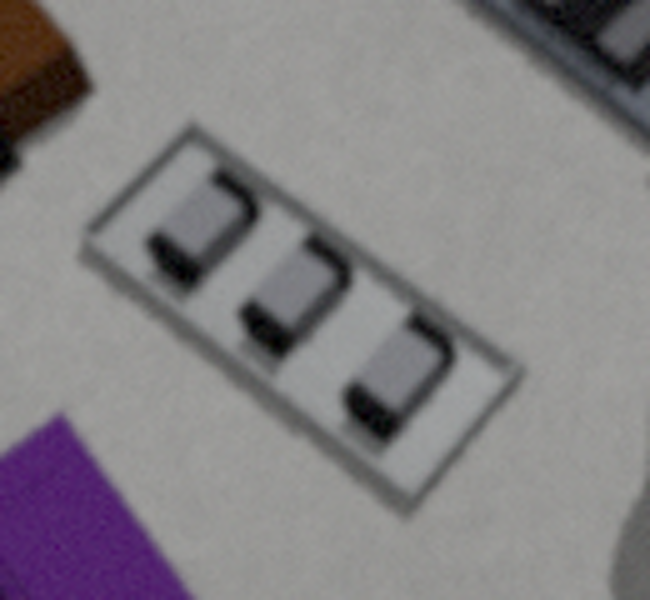

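All three cells lie flat in the tray. Next I grasp the cover.

>>> apply_moves(offset=[[1.7,3.5,5],[0,0,20],[0,0,25],[0,0,25],[0,0,20],[0,0,15],[0,0,11],[0,0,8],[0,0,5],[0,0,3],[0,0,0],[0,0,0]], twist=[[0.2,0,-0.5],[0,0,0],[0,0,0],[0,0,0],[0,0,0],[0,0,0],[0,0,0],[0,0,0],[0,0,0],[0,0,0],[0,0,0],[0,0,0]])

```text
time: 32.92
ee_pos: [0.4608, 0.2945, 0.0755]
ee_rot: [0.731, 0.682, 0.001, 0.0]
ft_force: [0.6, -0.2, 0.6]
gripper_width: 0.075
finger_force: 0.0
```

>>> apply_moves(offset=[[0,0,0],[0,0,0],[0,0,0],[0,0,0],[0,0,0],[0,0,0],[0,0,0],[0,0,0],[0,0,0],[0,0,0]], twist=[[0,0,0],[0,0,0],[0,0,0],[0,0,0],[0,0,0],[0,0,0],[0,0,0],[0,0,0],[0,0,0],[0,0,0]], grip=20)

```text
time: 33.75
ee_pos: [0.4617, 0.2948, 0.0771]
ee_rot: [0.731, 0.682, 0.002, 0.001]
ft_force: [0.8, -0.3, 7.6]
gripper_width: 0.0312
finger_force: 59.2
```

>>> apply_moves(offset=[[0,0,-3],[0,0,-5],[0,0,-12],[0,0,-18],[0,0,-22],[0,0,-22],[0,0,-22],[0,0,-16],[0,0,-10],[0,0,0]], twist=[[0,0,0],[0,0,0],[0,0,0],[0,0,0],[0,0,0],[0,0,0],[0,0,0],[0,0,0],[0,0,0],[0,0,0]])

```text
time: 34.58
ee_pos: [0.4612, 0.2948, 0.2079]
ee_rot: [0.731, 0.682, 0.002, 0.001]
ft_force: [0.6, 0.2, -2.0]
gripper_width: 0.031
finger_force: 59.7
```

```bash
cat > cov.py <<'E'
from tray import *
def cover():
    "held cover: top-plane rectangle and rib, from wrist"
    s=ctrl.sense(); c=snap('wrist'); P=cloud(c); t=s['ee_pos']
    near=(abs(P[...,0]-t[0])<.13)&(abs(P[...,1]-t[1])<.14)&(c[1]>0)
    m=near&(abs(P[...,2]-(t[2]-.0095))<.012); 
    q=P[m]; print('top z',np.median(q[:,2]).round(4),'rel',(np.median(q[:,2])-t[2]).round(4))
    # plane tilt
    A=np.c_[q[:,:2],np.ones(len(q))]; k=np.linalg.lstsq(A,q[:,2],rcond=None)[0]; r=abs(A@k-q[:,2])<.003; k=np.linalg.lstsq(A[r],q[r,2],rcond=None)[0]; print('tilt deg',np.degrees(k[:2]).round(2))
    top=near&(abs(P[...,2]-(P[...,0]*k[0]+P[...,1]*k[1]+k[2]))<.004)
    top=cv2.morphologyEx(top.astype(np.uint8),cv2.MORPH_OPEN,np.ones((5,5)))>0
    a=P[top]; b=cv2.minAreaRect(a[:,:2].astype(np.float32)); print('top',len(a),np.round(b[0],4),np.round(b[1],4),round(b[2],1))
    np.savez('wc.npz',*c); return c
if __name__=='__main__':
    st(); c=cover(); save('w5.png',c,sc=1.5)
E
python3 cov.py
```

```text
34.58 [0.4612 0.2948 0.2079] [ 8.600e+01 -1.000e-01  1.798e+02] [ 0.51 -0.06  1.42 -0.    1.77  0.58] [ 0.6  0.2 -2. ] 0.031 59.7
top z 0.1946 rel -0.0133
tilt deg [1.07 0.04]
top 43613 [0.4784 0.2909] [0.1619 0.132 ] 86.0
```

View pics/w5.png

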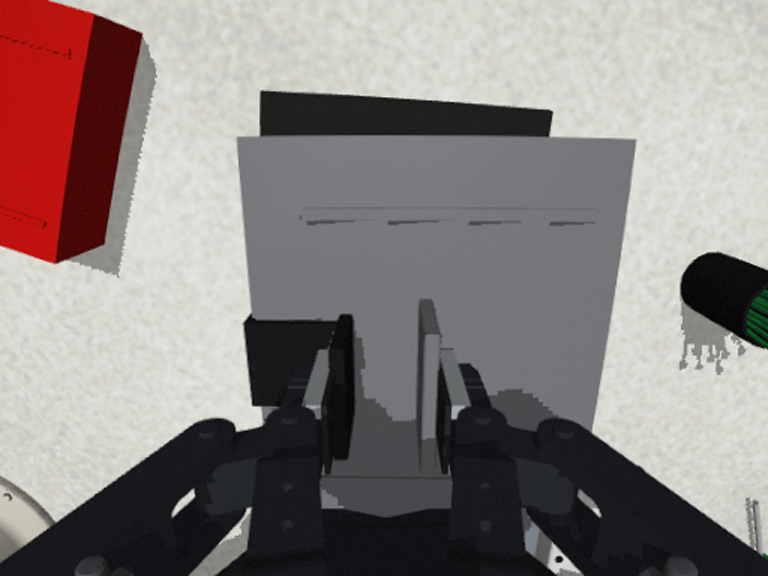

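The cover is held with its tab pressed: top rectangle 162x132 mm, yaw -4.0°, centre 17 mm ahead of the TCP. Next I carry it back over the bay.

```bash
python3 -c "
from tray import *
goto(.4736,-.0026,.2079,85.7)"
```

```text
off [-295.5   33.4   -2.3] tw [ 0.1  -0.07  0.32]
```

>>> apply_moves(offset=[[-12,1.4,0],[-22,2.5,0],[-28,3.2,0],[-31,3.6,0],[-32,3.7,0],[-32,3.7,0],[-32,3.7,0],[-31,3.6,0],[-28,3.2,0],[-23,2.4,0],[-15,1.6,0],[-8,0.8,0]], twist=[[0,0,0],[0,0,0],[0,0,0],[0,0,0],[0,0,0],[0,0,0],[0,0,0],[0,0,0],[0,0,0],[0,0,0],[0,0,0],[0,0,0.3]])

```text
time: 35.63
ee_pos: [0.4723, -0.0037, 0.2027]
ee_rot: [0.734, 0.679, -0.001, -0.001]
ft_force: [-1.0, 1.0, -3.1]
gripper_width: 0.0307
finger_force: 59.7
```

>>> apply_moves(offset=[[0,0,0],[0,0,0],[0,0,0]], twist=[[0,0,0],[0,0,0],[0,0,0]])

```text
time: 35.88
ee_pos: [0.4731, -0.0005, 0.2041]
ee_rot: [0.733, 0.68, -0.0, -0.001]
ft_force: [-0.3, -0.5, -2.8]
gripper_width: 0.0309
finger_force: 59.7
```

Run:
```python
from cov import *
st(); c=cover(); P=cloud(c)
m=(P[...,2]>.05)&(P[...,2]<.059)&(c[1]>0)&(P[...,0]>.56)&(abs(P[...,1])<.12)
q=P[m]; r=cv2.minAreaRect(q[:,:2].astype(np.float32)); print('house',len(q),np.round(r[0],4),np.round(r[1],4),round(r[2],1))
goto(.4736,-.0026,.1,85.7)
```

```text
35.88 [ 0.4731 -0.0005  0.2041] [  85.8   -0.  -179.9] [-0.07 -0.26  1.61  0.    1.79  0.  ] [-0.3 -0.5 -2.8] 0.0309 59.7
top z 0.1907 rel -0.0134
tilt deg [ 0.77 -0.07]
top 43676 [ 0.4898 -0.0042] [0.1613 0.1323] 85.7
house 5623 [ 0.632  -0.0166] [0.1752 0.0998] 86.2
off [ -2.2   0.7 104.3] tw [-0.04 -0.02  0.09]
```

>>> apply_moves(offset=[[-2.2,0.7,5],[0,0,14],[0,0,18],[0,0,16],[0,0,12],[0,0,8],[0,0,5],[0,0,2],[0,0,0],[0,0,0]], twist=[[0,0,0],[0,0,0],[0,0,0],[0,0,0],[0,0,0],[0,0,0],[0,0,0],[0,0,0],[0,0,0],[0,0,0]])

```text
time: 36.77
ee_pos: [0.4743, -0.0035, 0.1255]
ee_rot: [0.733, 0.68, 0.0, 0.0]
ft_force: [-0.7, 0.5, -2.0]
gripper_width: 0.0311
finger_force: 59.7
```

Run:
```python
from cov import *
st(); c=cover(); goto(.4736,-.0026,.096,85.7)
```

```text
36.77 [ 0.4743 -0.0035  0.1255] [ 85.7  -0.  179.9] [-0.08 -0.25  1.74  0.    1.65 -0.  ] [-0.7  0.5 -2. ] 0.0311 59.7
top z 0.1121 rel -0.0134
tilt deg [ 0.91 -0.1 ]
top 43670 [ 0.491  -0.0067] [0.1616 0.1331] 85.1
off [ 0.9 -0.9 29.6] tw [ 0.09 -0.    0.02]
```

>>> apply_moves(offset=[[0.4,-0.6,4],[0,0,4],[0,0,4],[0,0,3],[0,0,3],[0,0,2],[0,0,2],[0,0,2],[0,0,0],[0,0,0]], twist=[[0,0,0],[0,0,0],[0,0,0],[0,0,0],[0,0,0],[0,0,0],[0,0,0],[0,0,0],[0,0,0],[0,0,0]])

```text
time: 37.65
ee_pos: [0.4733, -0.0031, 0.1006]
ee_rot: [0.733, 0.68, -0.0, -0.0]
ft_force: [-0.2, -0.6, -2.8]
gripper_width: 0.0307
finger_force: 59.7
```

>>> apply_moves(offset=[[0,0,1.5],[0,0,1.5],[0,0,1],[0,0,0],[0,0,0]], twist=[[0,0,0],[0,0,0],[0,0,0],[0,0,0],[0,0,0]])

```text
time: 38.07
ee_pos: [0.4733, -0.0031, 0.0966]
ee_rot: [0.733, 0.68, -0.0, -0.0]
ft_force: [-0.2, -0.3, -2.4]
gripper_width: 0.0314
finger_force: 59.7
```

>>> apply_moves(offset=[[0,0,1],[0,0,0.5],[0,0,0],[0,0,0]], twist=[[0,0,0],[0,0,0],[0,0,0],[0,0,0]])

```text
time: 38.4
ee_pos: [0.4737, -0.0031, 0.0961]
ee_rot: [0.733, 0.68, 0.0, 0.0]
ft_force: [-0.7, -0.8, 4.8]
gripper_width: 0.0306
finger_force: 62.3
```

Contact came at the expected height (.0961). I release and rise.

>>> apply_moves(offset=[[0,0,0],[0,0,0],[0,0,0],[0,0,0],[0,0,0],[0,0,0],[0,0,0],[0,0,0]], twist=[[0,0,0],[0,0,0],[0,0,0],[0,0,0],[0,0,0],[0,0,0],[0,0,0],[0,0,0]], grip=75)

```text
time: 39.07
ee_pos: [0.4733, -0.0031, 0.0952]
ee_rot: [0.733, 0.68, 0.0, 0.0]
ft_force: [0.3, 0.5, 0.4]
gripper_width: 0.0751
finger_force: 0.0
```

>>> apply_moves(offset=[[0,0,-10],[0,0,-20],[0,0,-30],[0,0,-35],[0,0,-35],[0,0,-25],[0,0,-15],[0,0,-5],[0,0,0],[0,0,0]], twist=[[0,0,0],[0,0,0],[0,0,0],[0,0,0],[0,0,0],[0,0,0],[0,0,0],[0,0,0],[0,0,0],[0,0,0]])

```text
time: 39.9
ee_pos: [0.4732, -0.0031, 0.2694]
ee_rot: [0.733, 0.68, -0.0, -0.0]
ft_force: [-0.5, 0.9, -0.7]
gripper_width: 0.0751
finger_force: 0.0
```

```bash
cat > fin.py <<'E'
from tray import *
st(); c=snap('wrist'); np.savez('w.npz',*c); P=cloud(c)
v,u=np.mgrid[0:384,0:512]
def box(x0,x1,y0,y1,zl,zh,name):
    m=(P[...,0]>x0)&(P[...,0]<x1)&(P[...,1]>y0)&(P[...,1]<y1)&(P[...,2]>zl)&(P[...,2]<zh)&(c[1]>0)
    q=P[m]; r=cv2.minAreaRect(q[:,:2].astype(np.float32)); print(name,len(q),np.round(r[0],4),np.round(r[1],4),round(r[2],1),q[:,2].max().round(4),np.median(q,0).round(4)); return q
box(.43,.465,-.05,.05,.105,.13,'plate')
box(.47,.51,-.05,.05,.105,.13,'rib')
box(.40,.575,-.12,.12,.078,.086,'top')
box(.575,.70,-.12,.12,.05,.058,'house')
e=box(.585,.69,-.08,.06,.086,.095,'ear')
save('w6.png',c,sc=1.5); tray()
E
python3 fin.py
```

```text
39.9 [ 0.4732 -0.0031  0.2694] [  85.7    0.  -180. ] [-0.08 -0.24  1.47 -0.    1.9  -0.  ] [-0.5  0.9 -0.7] 0.0751 0.0
plate 233 [ 0.4513 -0.0035] [0.0402 0.0058] 86.5 0.1151 [ 0.4519 -0.0022  0.1134]
rib 256 [ 0.4907 -0.0058] [0.0492 0.005 ] 86.1 0.1153 [ 0.4905 -0.0037  0.1134]
top 16076 [ 0.4868 -0.0063] [0.1603 0.1443] 85.8 0.086 [0.4966 0.0037 0.0817]
house 8900 [ 0.6311 -0.0174] [0.1758 0.1006] 85.6 0.0578 [0.6223 0.0099 0.0545]
ear 209 [6.032e-01 6.000e-04] [0.0102 0.0252] 63.7 0.0916 [0.602  0.0011 0.0894]
tray 483 [ 0.4694 -0.3175] [0.2693 0.1012] 0.9
```

View pics/w6.png

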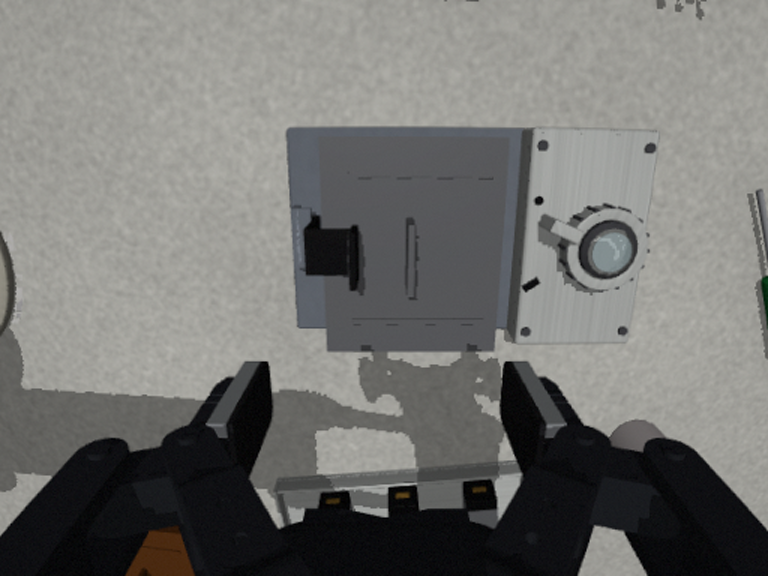

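The cover is home with its tab out: the plate-rib spacing is 39.4 mm and the height is right. The ear is at about (555,230), the bar at (530,284) and the dot at (539,200). The ear's world angle is about 154° and has to reach about 210°. I turn the tool above it first.

>>> apply_moves(offset=[[0,0,0],[0,0,0],[0,0,0],[0,0,0],[0,0,0],[0,0,0],[0,0,0],[0,0,0],[0,0,0],[0,0,0],[0,0,0],[0,0,0]], twist=[[0,0,-6.8],[0,0,-6.8],[0,0,-6.8],[0,0,-6.8],[0,0,-6.8],[0,0,-6.8],[0,0,-6.8],[0,0,-6.8],[0,0,-6.8],[0,0,-6.8],[0,0,0],[0,0,0]], grip=40)

```text
time: 41.0
ee_pos: [0.473, -0.0031, 0.2689]
ee_rot: [0.229, 0.973, -0.0, -0.001]
ft_force: [-0.3, -0.6, 0.4]
gripper_width: 0.04
finger_force: 0.0
```

Run:
```python
from h import *
st()
z=np.load('w.npz'); c=[z[k] for k in z.files]; P=cloud(c)
# fit ear line & glass centre
for q,zz in (((610/1.5,250/1.5),.084),((567/1.5,231/1.5),.09),((541/1.5,222/1.5),.09),((539/1.5,200/1.5),.055),((531/1.5,284/1.5),.055)):
    print(q,atz(c,*q,zz).round(4))
p=np.array([.639,-.0170]); a=np.radians(153.8); t=p+.045*np.array([np.cos(a),np.sin(a)]); print(t)
goto(t[0],t[1],.14,153.8)
```

```text
41.0 [ 0.473  -0.0031  0.2689] [ 1.535e+02 -1.000e-01 -1.800e+02] [-0.08 -0.24  1.48 -0.    1.9  -1.19] [-0.3 -0.6  0.4] 0.04 0.0
(406.6666666666667, 166.66666666666666) [ 0.6382 -0.0162  0.084 ]
(378.0, 154.0) [0.6029 0.0015 0.09  ]
(360.6666666666667, 148.0) [0.584  0.0093 0.09  ]
(359.3333333333333, 133.33333333333334) [0.5935 0.0195 0.055 ]
(354.0, 189.33333333333334) [ 0.5883 -0.0481  0.055 ]
[0.59862337 0.00286776]
off [-110.1   61.5  128.6] tw [-0.05 -0.11 -0.29]
```

>>> apply_moves(offset=[[-28,15,0],[-28,16,0],[-28,16,0],[-26,14.5,10],[0,0,25],[0,0,30],[0,0,30],[0,0,22],[0,0,12],[0,0,0],[0,0,0],[0,0,0]], twist=[[0,0,0],[0,0,0],[0,0,0],[0,0,0],[0,0,0],[0,0,0],[0,0,0],[0,0,0],[0,0,0],[0,0,0],[0,0,0],[0,0,0]])

```text
time: 42.0
ee_pos: [0.6, 0.0033, 0.1434]
ee_rot: [0.228, 0.974, 0.0, 0.002]
ft_force: [0.1, -0.8, -0.2]
gripper_width: 0.0401
finger_force: 0.0
```

```bash
python3 -c "
from h import *
st();goto(.5986,.0032,.079,153.8)"
```

```text
42.0 [0.6    0.0033 0.1434] [153.7   0.2 179.9] [-0.05  0.09  1.39 -0.    1.66 -1.16] [ 0.1 -0.8 -0.2] 0.0401 0.0
off [ 1.4 -0.7 64.4] tw [ 0.07  0.16 -0.14]
```

>>> apply_moves(offset=[[1.4,0,6],[0,0,12],[0,0,14],[0,0,12],[0,0,9],[0,0,6],[0,0,5],[0,0,0],[0,0,0]], twist=[[0,0,0],[0,0,0],[0,0,0],[0,0,0],[0,0,0],[0,0,0],[0,0,0],[0,0,0],[0,0,0]])

```text
time: 42.75
ee_pos: [0.5979, 0.0039, 0.077]
ee_rot: [0.227, 0.974, -0.0, -0.0]
ft_force: [-0.5, -0.8, 0.6]
gripper_width: 0.04
finger_force: 0.0
```

>>> apply_moves(offset=[[0,0,0],[0,0,0],[0,0,0],[0,0,0],[0,0,0],[0,0,0],[0,0,0],[0,0,0]], twist=[[0,0,0],[0,0,0],[0,0,0],[0,0,0],[0,0,0],[0,0,0],[0,0,0],[0,0,0]], grip=4)

```text
time: 43.42
ee_pos: [0.598, 0.0034, 0.0782]
ee_rot: [0.228, 0.974, -0.0, 0.0]
ft_force: [-3.1, -2.7, 5.2]
gripper_width: 0.0077
finger_force: 61.1
```

>>> apply_moves(offset=[[-0.15,-3.72,0],[-0.15,-3.72,0],[-0.15,-3.72,0],[-0.15,-3.72,0],[-0.15,-3.72,0],[-0.15,-3.72,0],[0,0,0]], twist=[[0,0,-4.7],[0,0,-4.7],[0,0,-4.7],[0,0,-4.7],[0,0,-4.7],[0,0,-4.7],[0,0,0]])

```text
time: 44.0
ee_pos: [0.5928, -0.019, 0.0782]
ee_rot: [-0.018, 1.0, -0.001, -0.0]
ft_force: [-5.8, -3.0, 6.4]
gripper_width: 0.0079
finger_force: 61.2
```

>>> apply_moves(offset=[[-0.15,-3.72,0],[-0.15,-3.72,0],[-0.15,-3.72,0],[-0.15,-3.72,0],[-0.15,-3.72,0],[-0.15,-3.72,0],[0,0,0],[0,0,0]], twist=[[0,0,-4.7],[0,0,-4.7],[0,0,-4.7],[0,0,-4.7],[0,0,-4.7],[0,0,-4.7],[0,0,0],[0,0,0]])

```text
time: 44.67
ee_pos: [0.5987, -0.0408, 0.0782]
ee_rot: [-0.259, 0.966, -0.001, -0.001]
ft_force: [-6.5, -6.2, 7.0]
gripper_width: 0.0081
finger_force: 61.3
```

```bash
python3 -c "
from h import *
st();s=ctrl.sense();d=np.array(s['ee_pos'])[:2]-[.6387,-.0168];print(np.degrees(np.arctan2(d[1],d[0]))%360,np.linalg.norm(d))"
```

```text
44.67 [ 0.5987 -0.0408  0.0782] [-1.499e+02 -1.000e-01 -1.799e+02] [-0.12  0.12  1.48 -0.    1.55 -2.22] [-6.5 -6.2  7. ] 0.0081 61.3
210.97416120476078 0.046614459507642744
```

>>> apply_moves(offset=[[0,0,0],[0,0,0],[0,0,0],[0,0,0],[0,0,0],[0,0,-10],[0,0,-25],[0,0,-35],[0,0,-40],[0,0,-40],[0,0,-25],[0,0,-10]], twist=[[0,0,0],[0,0,0],[0,0,0],[0,0,0],[0,0,0],[0,0,0],[0,0,0],[0,0,0],[0,0,0],[0,0,0],[0,0,0],[0,0,0]], grip=40)

```text
time: 45.67
ee_pos: [0.6003, -0.0389, 0.2693]
ee_rot: [-0.26, 0.966, -0.002, 0.004]
ft_force: [0.9, -0.3, 0.4]
gripper_width: 0.0398
finger_force: 0.0
```

>>> apply_moves(offset=[[25,0,0],[35,0,0],[35,0,0],[25,0,0],[0,0,0],[0,0,0]], twist=[[0,0,7],[0,0,7],[0,0,7],[0,0,7],[0,0,7],[0,0,0]])

```text
time: 46.17
ee_pos: [0.4861, -0.0791, 0.2622]
ee_rot: [0.045, 0.999, -0.0, 0.0]
ft_force: [0.6, -0.6, 0.2]
gripper_width: 0.0402
finger_force: 0.0
```

```bash
sed -i 's/w6.png/w7.png/' fin.py
cat >> fin.py <<'E'
d=cv2.minAreaRect(e[:,:2].astype(np.float32))[0]-np.array([.6387,-.0168]); print('ear ang',np.degrees(np.arctan2(d[1],d[0]))%360, 'q',np.arctan2(d[1],d[0])%(2*np.pi)+np.radians(4.3)-2.54)
c=snap('side'); save('s7.png',c,(140,130,320,270),4)
E
python3 fin.py
```

```text
46.17 [ 0.4861 -0.0791  0.2622] [174.8   0.  180. ] [-0.23 -0.19  1.45  0.    1.88 -1.71] [ 0.6 -0.6  0.2] 0.0402 0.0
plate 287 [ 0.4512 -0.0041] [0.0399 0.0054] 85.0 0.1157 [ 0.4507 -0.0045  0.1135]
rib 353 [ 0.4894 -0.0069] [0.0507 0.0054] 86.6 0.1152 [ 0.4888 -0.0069  0.1131]
top 16109 [ 0.4867 -0.0058] [0.1614 0.1439] 85.4 0.086 [ 0.4886 -0.0103  0.0817]
house 5891 [ 0.631  -0.0174] [0.1748 0.1003] 85.8 0.0579 [ 0.6169 -0.0471  0.0544]
ear 17 [ 0.5967 -0.0461] [0.0024 0.0071] 86.3 0.0908 [ 0.5965 -0.046   0.0893]
tray 490 [ 0.4692 -0.3172] [0.2702 0.1017] 0.7
ear ang 214.96714738105263 q 1.28693366325503
```

View pics/w7.png

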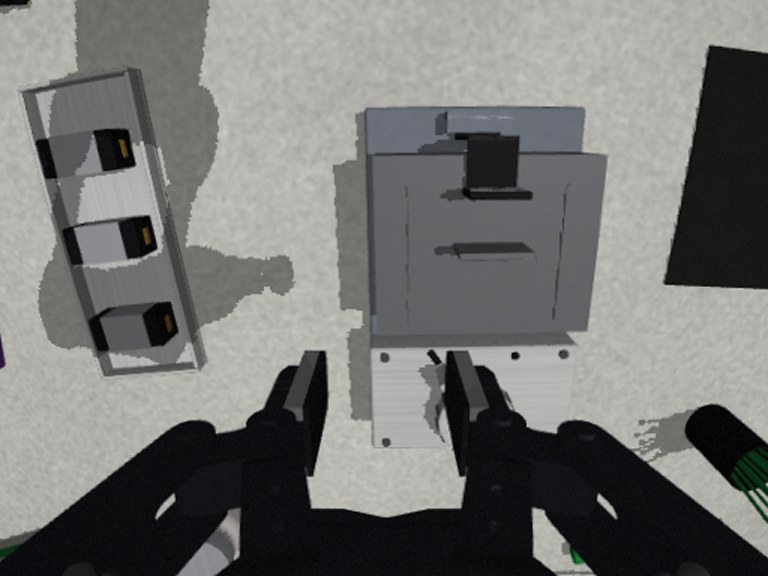

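The cover is home and three cells are flat in the tray at px (85,152), (110,240) and (133,327), but the finger hides the ear. I check it with the fixed cameras.

Run:
```python
from h import *
for n in('scene','side'):
    c=snap(n); P=cloud(c)
    m=(P[...,0]>.585)&(P[...,0]<.69)&(P[...,1]>-.08)&(P[...,1]<.06)&(P[...,2]>.0865)&(P[...,2]<.097)&(c[1]>0)
    q=P[m]; print(n,len(q))
    if len(q)>5:
        r=cv2.minAreaRect(q[:,:2].astype(np.float32)); d=np.median(q[:,:2],0)-np.array([.6387,-.0168]); print(r,np.degrees(np.arctan2(d[1],d[0]))%360)
a=snap('scene'); cv2.imwrite('pics/z.png',np.hstack([cv2.resize(x[y0:y0+70,x0:x0+70],(390,390),interpolation=2) for x,x0,y0 in((a[0],255,180),(c[0],165,145))])[:,:,::-1])
```

```text
scene 27
((0.6253643035888672, -0.03284205123782158), (0.06351432204246521, 0.021719342097640038), 31.34173583984375) 212.3487943487272
side 32
((0.6169009804725647, -0.026354655623435974), (0.06132088601589203, 0.02214728109538555), 26.019229888916016) 209.5178536062787
```

View pics/z.png

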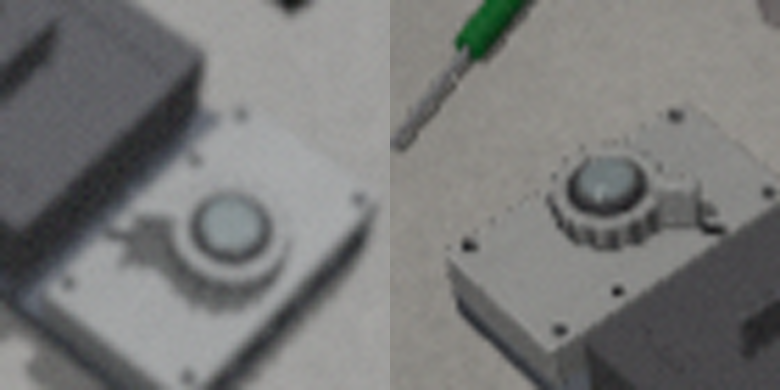

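Both views show the ear over the bar; I measure 209.5–212° against a target of 210 ± 7°. The arm is clear, so I hand in.

```bash
python3 -c "
from h import *
st();print(ctrl.sign_off())"
```

```text
46.47 [ 0.4876 -0.0787  0.2616] [ 1.753e+02 -1.000e-01  1.800e+02] [-0.23 -0.18  1.44  0.    1.88 -1.72] [-0.4  0.6 -0.6] 0.0397 0.0
the job is handed in; nothing more can be done
None
```

I handed in the job at 46 s, and sign-off returned no verdict: all three cells lie flat in the tray, the cover is home with its tab out, and the collar ear measured 209.5–212° against a locked mark at 210° (±7° allowed).

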